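# Unload, reload and start the glassware dryer

## Robot

A 7-joint arm with a two-finger parallel gripper is mounted at the origin on the work surface. World frame = base frame: x ahead of the robot, y to its left, z up, the work surface at z = 0. Lengths are in mm, angles in rad, forces in N, time in s.
With the tool pointing down it reaches from about 400 to 900 mm from the base axis. Payload 5.6 kg.
Tool frame: the origin (TCP) lies on the centre line of the jaws, within the pads' length; the fingertips stand 11 mm ahead of it and the grasp point (between the pads) lies 8 mm behind it (manip.tcp_to_tips is the distance from the TCP to the fingertips, in mm); y points along the fingers, z is the direction in which the jaws open and shut, and the axes are right-handed (so a half turn about y gives the same grasp; the last joint's range is limited). The gripper opens to 92 mm and grips with 3 to 60 N. Pads are 20 mm wide; open, the fingers measure 128 mm over their backs; the gripper's body (75 mm by 189 mm) begins 69 mm behind the grasp point.
Start: joints at [-1.285, 0.468, -0.012, 1.603, 0.006, 1.071, -0.056], TCP at [209.931, 615.173, 225.592] pointing down, gripper open.
Joint ranges: [-2.53, 2.53], [-0.31, 2.02], [-1.57, 1.55], [0.28, 2.44], [-1.29, 4.43], [0.15, 1.84], [-2.92, 2.92]. Speed limits (rad/s): [2.57, 2.57, 3.14, 3.14, 3.14, 3.14, 3.14].

## Interface

Orientations are given as [roll, pitch, yaw] about the fixed x, y, z axes, in that order (R = Rz(yaw) Ry(pitch) Rx(roll)).
In Python, from workcell import sensors, eyes, manip gives the robot as it stands. The module is installed in compiled form; this text tells all that it offers.
- The arm moves only by the tool play_rows, never from a script. Its argument "plan" is a list of rows, each a list of 7 numbers: the shift along the tool's x, y, z normalised to -1 to 1, where 1 is 0.02 m, then the turn, a rotation vector about the tool's x, y, z normalised to -1 to 1, where 1 is 90 degrees, then the closure, from -1 (fully open) to 1 (shut), so that 0 is half open. A call has 1 to 12 rows; each row shifts and turns the commanded pose from where the row before left it, along the tool's axes as they then stand; what a row does not reach is not made up. A row lasts 1/12 s, in which the tool goes at most 41.7 mm and 7.16 degrees, less where a joint would pass 70% of its speed; a pose out of reach is approached as far as the arm can. A call with a number of a shift or a turn outside -1 to 1 is refused whole. A call with a gripper value outside its range is refused whole. The fingers move at their own pace and stop on an object; "grip_force" is the grip in N (left out, the last holds). Time passes only in rows, so rows that do not move let the fingers close. It gives the time, the measured TCP pose, the force and the opening at its end, in the units of the state.
- sensors.state(): the state, without advancing time (a new reading comes with each control period).
- eyes.read_camera(name): name is "scene" or "top"; returns a dict with "image" (480x640x3 uint8, blue, green, red), "fovy" (degrees; the focal length in pixels is half the picture's height over the tangent of half this angle, whatever the lens; pixels are square), "cx", "cy" (the principal point, pixels), "R" (3x3) and "t" (3): a world point X has camera coordinates R X + t. Camera axes: x right, y down, z forward; pixel columns grow to the right and rows downward; lengths in mm; the calibration is good to about 2 mm. A picture is of the moment at which its call begins. There is no depth.
- manip.job_done(): hands the job in, once; it reports no verdict.
The state is a dict: "t": time; "joints": joint angles; "dq": joint speeds; "joint_efforts": joint torques, N m; "tcp_pos": TCP position; "tool_rot": TCP orientation; "ft_force": force on the tool from outside, world axes, zero at the start; "moment": the same for the moment, N m; "gripper_width": finger opening in mm.
Only numpy, scipy, OpenCV 4.12 (cv2) and the standard library are available. Lean on these libraries where they do the work, as an engineer would, in place of code of your own. Each camera call takes 0.05 s, during which the arm holds its last target.

## Task

Unload the glassware dryer: lift each dry round steel beaker off its peg and stand it, still mouth down, on the green mat; then load it: put each washed square jar (two or three lie on the bench) upside down over a free peg, rim on the deck, and press the loose grey cover past its spring catches until it sits level on the floor of the bay at the dryer's end. When all that is done, twist the dryer's start knob clockwise right to its stop and let it spring back by itself. Leave the other things on the bench where they are.

Things in the scene. Friction and masses are not known exactly. Their poses are not given: they have to be found in the camera images.
- jar0: Washed white plastic jar, square, open at one end: 50 x 50 mm outside, 90 mm long, walls and bottom 3 mm, about 110 g. Origin at the jar's centre; its x axis runs along it towards the mouth. At first it lies on a side, mouth roughly to the left or right. Upside down on a peg, rim on the deck, its x points down, its origin 45 mm above the deck. None if absent.
- jar1: Washed white plastic jar, square, open at one end: 50 x 50 mm outside, 90 mm long, walls and bottom 3 mm, about 110 g. Origin at the jar's centre; its x axis runs along it towards the mouth. At first it lies on a side, mouth roughly to the left or right. Upside down on a peg, rim on the deck, its x points down, its origin 45 mm above the deck. None if absent.
- jar2: Washed white plastic jar, square, open at one end: 50 x 50 mm outside, 90 mm long, walls and bottom 3 mm, about 110 g. Origin at the jar's centre; its x axis runs along it towards the mouth. At first it lies on a side, mouth roughly to the left or right. Upside down on a peg, rim on the deck, its x points down, its origin 45 mm above the deck. None if absent.
- cup0: Dry round stainless-steel beaker without handle, 58 mm in diameter, 100 mm high, wall 3 mm, about 130 g, standing upside down over a peg at the start, rim on the deck. Origin at the centre of its mouth (below), z towards its closed end (up). None if absent.
- cup1: Dry round stainless-steel beaker without handle, 58 mm in diameter, 100 mm high, wall 3 mm, about 130 g, standing upside down over a peg at the start, rim on the deck. Origin at the centre of its mouth (below), z towards its closed end (up). None if absent.
- cup2: Dry round stainless-steel beaker without handle, 58 mm in diameter, 100 mm high, wall 3 mm, about 130 g, standing upside down over a peg at the start, rim on the deck. Origin at the centre of its mouth (below), z towards its closed end (up). None if absent.
- mat: Thin green rubber mat fixed on the bench to the robot's left, 220 mm (x) by 140 mm (y), 3 mm thick; the beakers belong on it, mouth down. Origin at the centre of its underside.
- cover: Loose grey plastic cover: 100 mm (x) by 64 mm (y), 22 mm thick (a 100 x 64 x 6 mm foot, above it 90 x 64 x 16 mm), with a grip rib 50 mm (x) by 14 mm (y) rising 26 mm above its top, 48 mm over all. Origin at the centre of its underside, z up. Lies flat on the bench at the start. 160 g.
- dryer: White box-shaped glassware dryer fixed on the bench, 150 mm (x) by 600 mm (y), deck 50 mm above the bench. Origin at the centre of its underside, x away from the robot, y to the left along its length. Seen from the robot: cover bay at the left end, three pegs in a row, start knob at the right end.
- peg0 (a point): Centre of the foot of peg 0 on the deck (50 mm above the bench). The peg is an upright steel post 26 mm in diameter, 75 mm high, tapered to 14 mm over the top 10 mm. Pegs are 110 mm apart along the dryer's y; peg0 is the leftmost.
- peg1 (a point): Centre of the foot of peg 1 on the deck (50 mm above the bench). The peg is an upright steel post 26 mm in diameter, 75 mm high, tapered to 14 mm over the top 10 mm. Pegs are 110 mm apart along the dryer's y; peg0 is the leftmost.
- peg2 (a point): Centre of the foot of peg 2 on the deck (50 mm above the bench). The peg is an upright steel post 26 mm in diameter, 75 mm high, tapered to 14 mm over the top 10 mm. Pegs are 110 mm apart along the dryer's y; peg0 is the leftmost.
- bay (a point): Centre of the floor of the bay for the cover; axes as the dryer's. The bay is 103 mm (x) by 67 mm (y), 22 mm deep (floor 28 mm above the bench): the cover ends flush with the deck, its origin here, either way round. Sprung balls at the two short (x) ends hold the cover about 16 mm above the floor until it is pushed past them with 5 to 15 N.
- knob_grip (a point): On the axis of the start knob, at the height to grip it (87 mm above the bench); its axes turn with the knob. The knob is a black bar 60 mm (y) by 16 mm (x), from 63 to 93 mm above the bench, on a round base 60 mm in diameter.
- start_knob (a joint): Angle of the start knob: 0 at rest (bar along the dryer's y), grows clockwise seen from above up to the stop at 1.2 rad; a spring (about 0.1 N m at the stop) turns it back.
- tube_rack: White tube rack, 130 x 46 x 28 mm; bystander. Origin at the centre of its underside.
- tip_box: White box of yellow pipette tips, 85 x 120 mm, 68 mm high with a blue flap behind; bystander. Origin under its centre.
- reagent: White bottle, 60 mm in diameter, 170 mm high; bystander. Origin under its centre.
- marker: Pen, 16 mm thick, 135 mm long; bystander. Origin at its middle.
- buffer: Clear jar, 60 mm in diameter, 130 mm high; bystander. Origin under its centre.
Things that resemble listed ones, but are neither listed nor needed, are in the scene too. What is shaped like the jar2 but blue or purple is not meant.

How it is judged:
By the outcome, as a careful person would: the job done as asked, in the order asked, and still so for the second after the job is handed in, with the robot touching nothing.
Of jar0, jar1, jar2 only 2 to 3 are there at a start; the rules pass over those that are not, and their reading is None.
Of cup0, cup1, cup2 only 1 to 2 are there at a start; the rules pass over those that are not, and their reading is None.
At some moment in a run one of jar0, jar1, jar2 may be knocked a few centimetres aside while the robot is not near it.
It also fails if it takes over 210 s, if anything falls off the work surface, if the arm or the gripper's body presses on something with over 40 N, if the wrist force passes 120 N, or if a joint passes its speed limit or range.

## Working session

There is one attempt and no reset: what is moved stays moved. The work goes in short steps, Python scripts to look and compute and a tool call to move; the robot and the scene stay as the last step left them, time stands still between calls to the robot, and variables do not carry over. Pictures are saved under pics/ and viewed, and the job is handed in when it is done.

Besides the shell and the picture viewer there is one more tool, called after "Emit:" as name(argument=value, ...), one argument or row to a line, values as JSON. play_rows: Moves the arm, as the interface text tells. Scaled input: -1 to 1 covers 0.02 m each way for a shift and 90 degrees each way for a turn. Its arguments: {"type":"object","properties":{"plan":{"type":"array"},"grip_force":{"type":"number"}},"required":["plan"]}

```bash
mkdir -p pics; ls; cat > h.py <<'E'
import numpy as np, cv2
from workcell import sensors, eyes, manip
def snap(n,tag):
    d=eyes.read_camera(n); cv2.imwrite(f'pics/{tag}.png',d['image']); 
    np.savez(f'pics/{tag}.npz',**d); return d
def ray(d,u,v,z):
    f=240/np.tan(np.radians(d['fovy'])/2); R=np.array(d['R']);t=np.array(d['t'])
    c=-R.T@t; r=R.T@np.array([(u-d['cx'])/f,(v-d['cy'])/f,1]); return c+r*(z-c[2])/r[2]
def proj(d,X):
    f=240/np.tan(np.radians(d['fovy'])/2); p=np.array(d['R'])@np.array(X,float)+np.array(d['t']); return np.array([f*p[0]/p[2]+d['cx'],f*p[1]/p[2]+d['cy']])
def load(tag): return dict(np.load(f'pics/{tag}.npz'))
E
python3 - <<'E'
from h import *
for n in('scene','top'):
    d=snap(n,n+'0'); print(n,d['fovy'],d['cx'],d['cy'],-np.array(d['R']).T@np.array(d['t']))
s=sensors.state(); print(s); print(manip.tcp_to_tips)
E
```

```text
pics
scene 56.225732216881696 319.2538042495139 240.79568925451036 [1252.1190078   397.37200726  753.93429459]
top 48.66741395598965 310.84278690047734 236.52383923313946 [ 251.14989398  -48.9367147  1533.86589622]
{'t': 0.1, 'joints': array([-1.28502061,  0.46827803, -0.01161385,  1.60352041,  0.00600719,
        1.0713936 , -0.0563112 ]), 'dq': array([ 1.62494614e-03,  4.06412530e-04,  6.11764582e-04, -4.17621257e-03,
        1.93190962e-04,  5.27139481e-04, -2.98815339e-05]), 'joint_efforts': array([ 9.58104465e-04, -5.21651423e+01, -1.24064652e-02, -2.44365925e+01,
       -5.67497872e-02,  1.41030471e-02,  5.36862569e-05]), 'tcp_pos': array([209.77104852, 614.69057913, 224.74738147]), 'tool_rot': array([-1.57235703e+00, -1.15203262e-04, -3.28838048e-01]), 'ft_force': array([ 0.19650544,  0.74916343, -0.45161749]), 'moment': array([-0.01253012,  0.03298034, -0.03868999]), 'gripper_width': 92.01205976599863}
11.0
```

View pics/scene0.png

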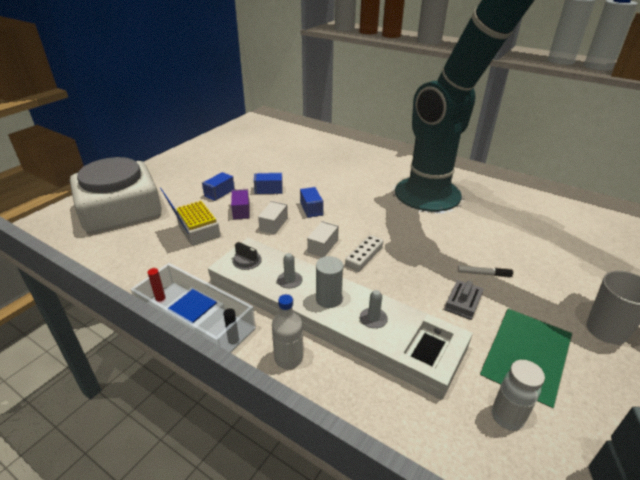

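View pics/top0.png

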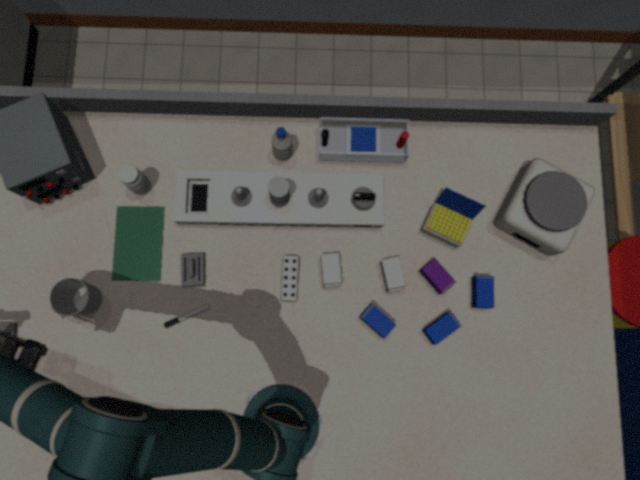

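Picture: one beaker stands on peg1, with peg0 and peg2 free. Top view shows two white jars at about (331,269) and (392,273), the cover at (193,268), the mat at (138,243) and the dryer at (279,198). I'll zoom in next.

```bash
python3 - <<'E'
from h import *
a=cv2.imread('pics/top0.png'); 
c=cv2.resize(a[150:320,90:430],None,fx=2.35,fy=2.35,interpolation=cv2.INTER_CUBIC); c=cv2.convertScaleAbs(c,alpha=1.5); cv2.imwrite('pics/c1.png',c)
a=cv2.imread('pics/scene0.png')
c=cv2.resize(a[190:400,200:480],None,fx=2.8,fy=2.8,interpolation=cv2.INTER_CUBIC);c=cv2.convertScaleAbs(c,alpha=1.4); cv2.imwrite('pics/c2.png',c)
E
```

```text
(no output)
```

View pics/c1.png

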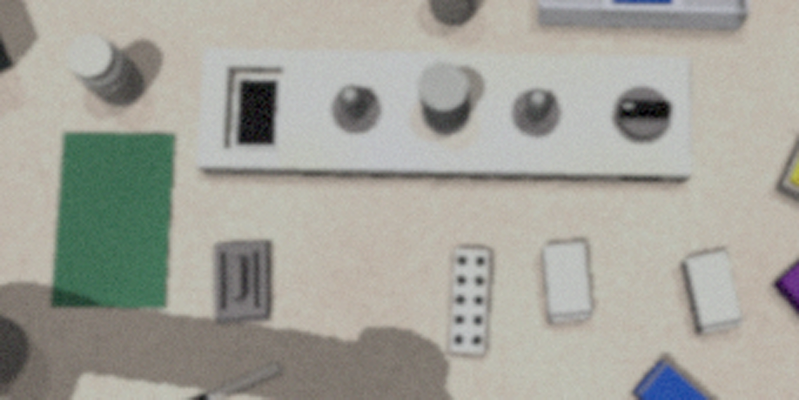

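View pics/c2.png

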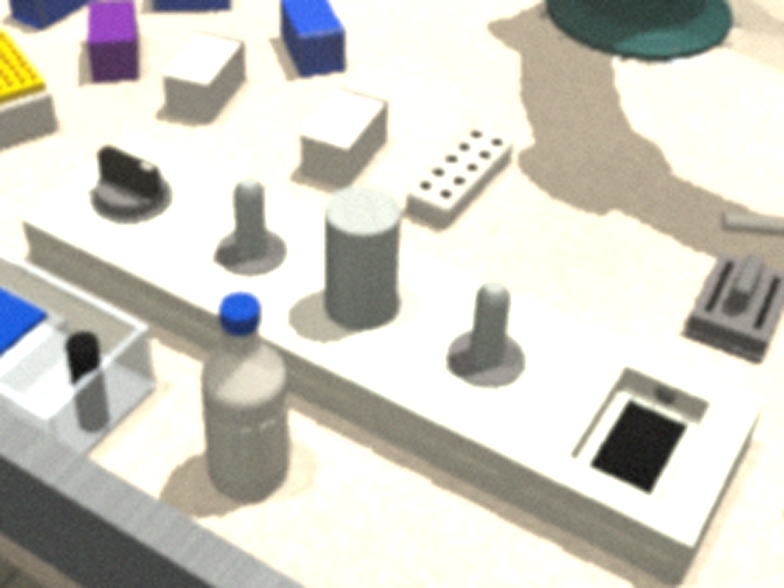

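```bash
python3 - <<'E'
from h import *
a=cv2.imread('pics/top0.png'); 
A=cv2.resize(a[245:300,312:412],None,fx=8,fy=8,interpolation=cv2.INTER_CUBIC)
b=cv2.imread('pics/scene0.png')
B=cv2.resize(b[195:262,250:350],None,fx=8,fy=8,interpolation=cv2.INTER_CUBIC)
C=np.vstack([A,B]);C=cv2.resize(C,None,fx=.6,fy=.6); cv2.imwrite('pics/c3.png',cv2.convertScaleAbs(C,alpha=1.3))
E
```

```text
(no output)
```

View pics/c3.png

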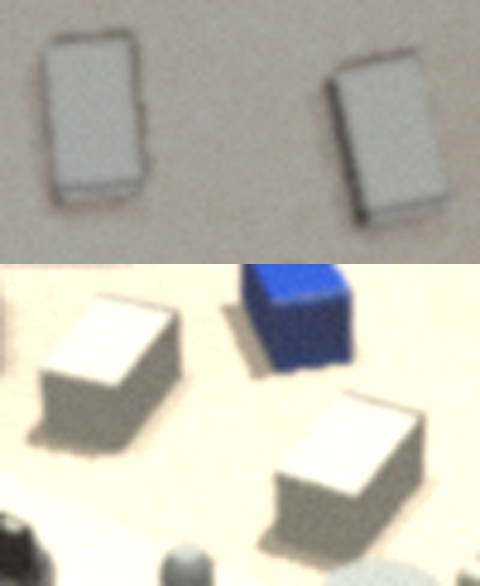

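```bash
python3 - <<'E'
from h import *
fr=[eyes.read_camera('scene')['image'].astype(float) for _ in range(4)]
m=np.mean(fr,0); ft=np.mean([eyes.read_camera('top')['image'].astype(float) for _ in range(4)],0)
np.save('pics/ms.npy',m);np.save('pics/mt.npy',ft)
B=cv2.resize(m[195:262,250:350],None,fx=8,fy=8,interpolation=cv2.INTER_NEAREST)
B=np.clip((B-60)*2.2,0,255)
A=cv2.resize(ft[245:300,312:412],None,fx=8,fy=8,interpolation=cv2.INTER_NEAREST);A=np.clip((A-60)*1.8,0,255)
C=cv2.resize(np.vstack([A,B]),None,fx=.61,fy=.61);cv2.imwrite('pics/c4.png',C); print(m.max())
E
```

```text
223.5[ WARN:0@16.412] global loadsave.cpp:1063 imwrite_ Unsupported depth image for selected encoder is fallbacked to CV_8U.
```

View pics/c4.png

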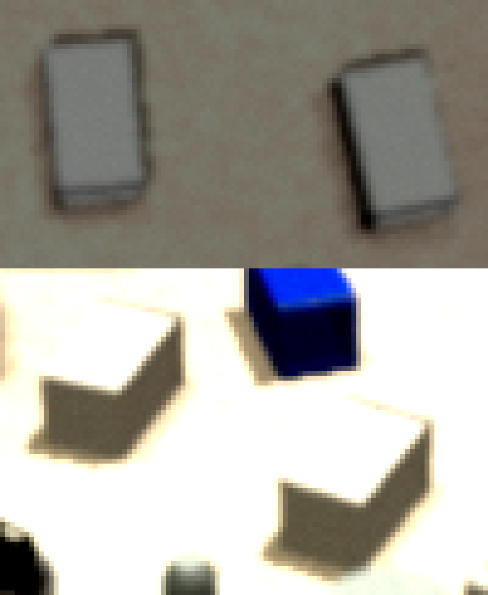

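```bash
python3 - <<'E'
from h import *
d=load('top0');s=load('scene0')
mt=np.load('pics/mt.npy').astype(np.uint8); ms=np.load('pics/ms.npy').astype(np.uint8)
hsv=cv2.cvtColor(mt,cv2.COLOR_BGR2HSV)
def big(mask,roi=None,n=3):
    m=mask.astype(np.uint8)*255
    if roi: z=np.zeros_like(m);x0,y0,x1,y1=roi;z[y0:y1,x0:x1]=m[y0:y1,x0:x1];m=z
    c,_=cv2.findContours(m,cv2.RETR_EXTERNAL,cv2.CHAIN_APPROX_NONE); return sorted(c,key=cv2.contourArea)[::-1][:n]
g=big((hsv[...,0]>60)&(hsv[...,0]<90)&(hsv[...,1]>100),(90,190,180,300),1)[0]
r=cv2.minAreaRect(g); print('mat',r,[ray(d,*p,3)[:2].round() for p in cv2.boxPoints(r)])
# white: low saturation & bright
for nm,roi in (('dryer',(165,160,395,235)),('j1',(315,245,350,295)),('j2',(375,250,412,297)),('cover',(175,245,212,295))):
    x0,y0,x1,y1=roi; p=mt[y0:y1,x0:x1]; h=hsv[y0:y1,x0:x1]
    print(nm, 'corner',mt[y0+2,x0+2],hsv[y0+2,x0+2],'mid',mt[(y0+y1)//2,(x0+x1)//2],hsv[(y0+y1)//2,(x0+x1)//2])
    sat=hsv[...,1]; mask=(sat<28)
    c=big(mask,roi,1)[0]; r=cv2.minAreaRect(c); z={'dryer':50,'j1':50,'j2':50,'cover':11}[nm]
    print(r,[ray(d,*q,z)[:2].round() for q in cv2.boxPoints(r)], ray(d,*r[0],z).round(1))
E
```

```text
mat ((137.71658325195312, 243.14303588867188), (44.97101593017578, 72.62320709228516), 3.6913859844207764) [array([389., 491.]), array([602., 495.]), array([596., 364.]), array([383., 362.])]
dryer corner [114 123 125] [ 25  22 125] mid [67 67 68] [ 0  4 68]
((279.5, 197.0), (74.0, 229.0), 90.0) [array([729., 354.]), array([ 748., -312.]), array([ 528., -311.]), array([512., 339.])] [627.9  19.   50. ]
j1 corner [113 120 124] [ 19  23 124] mid [126 129 127] [ 50   6 129]
((332.0, 269.5), (49.0, 34.0), 90.0) [array([491., -86.]), array([ 493., -182.]), array([ 355., -183.]), array([352., -89.])] [ 422.1 -135.    50. ]
j2 corner [117 125 127] [ 24  20 127] mid [126 129 127] [ 50   6 129]
((393.0, 273.0), (46.0, 36.0), 90.0) [array([ 480., -256.]), array([ 483., -359.]), array([ 353., -357.]), array([ 351., -256.])] [ 416.2 -307.    50. ]
cover corner [116 124 126] [ 24  20 126] mid [42 41 42] [150   6  42]
((193.0, 267.5), (45.0, 36.0), 90.0) [array([487., 318.]), array([490., 214.]), array([360., 207.]), array([357., 310.])] [423.  262.3  11. ]
```

```bash
python3 - <<'E'
from h import *
d=load('top0');s=load('scene0')
mt=cv2.GaussianBlur(np.load('pics/mt.npy').astype(np.float32),(3,3),0)
def f(nm,roi,z,mode):
    x0,y0,x1,y1=roi; p=mt[y0:y1,x0:x1]; rb=p[...,2]-p[...,0]; br=p.mean(2)
    if mode=='w': m=(rb<6)&(br>105)
    elif mode=='d': m=br<95
    m=cv2.morphologyEx(m.astype(np.uint8),cv2.MORPH_OPEN,np.ones((3,3)))
    c,_=cv2.findContours(m,0,1); c=max(c,key=cv2.contourArea); c=c+np.array([x0,y0])
    r=cv2.minAreaRect(c); b=cv2.boxPoints(r)
    W=np.array([ray(d,*q,z)[:2] for q in b]); print(nm,r,W.round(0).tolist(),'c',W.mean(0).round(1),'sides',np.linalg.norm(W-np.roll(W,1,0),axis=1).round(0))
f('dryer',(165,160,395,228),50,'w')
f('j1',(315,245,350,295),50,'w');f('j2',(375,250,412,297),50,'w');f('cover',(175,245,212,295),11,'d')
E
```

```text
dryer ((278.95123291015625, 197.0924835205078), (211.16665649414062, 50.621307373046875), 1.2364076375961304) [[552.0, 319.0], [702.0, 326.0], [705.0, -286.0], [554.0, -282.0]] c [628.2  19.5] sides [601. 149. 612. 150.]
j1 ((330.93701171875, 269.4013671875), (32.81867980957031, 18.215152740478516), 83.9909896850586) [[465.0, -101.0], [472.0, -152.0], [380.0, -163.0], [373.0, -112.0]] c [ 422.5 -132. ] sides [93. 52. 93. 51.]
j2 ((393.6902160644531, 273.3877868652344), (32.33732604980469, 17.111543655395508), 77.90524291992188) [[454.0, -276.0], [466.0, -323.0], [376.0, -342.0], [365.0, -295.0]] c [ 415.4 -308.9] sides [91. 49. 91. 48.]
cover ((193.0, 273.0), (42.0, 36.0), 90.0) [[467.0, 317.0], [469.0, 213.0], [348.0, 207.0], [346.0, 309.0]] c [407.6 261.4] sides [121. 103. 121. 102.]
```

```bash
python3 - <<'E'
from h import *
mt=np.load('pics/mt.npy').astype(np.float32);ms=np.load('pics/ms.npy')
A=cv2.resize(mt[160:235,165:395],None,fx=3.4,fy=3.4,interpolation=cv2.INTER_CUBIC)
A=np.clip(A*1.5,0,255).astype(np.uint8)
for i in range(0,230,20): cv2.putText(A,str(165+i),(int(i*3.4),8),0,.3,(0,0,255),1);cv2.line(A,(int(i*3.4),10),(int(i*3.4),14),(0,0,255),1)
for i in range(0,75,10): cv2.putText(A,str(160+i),(0,int(i*3.4)+4),0,.3,(0,0,255),1)
cv2.imwrite('pics/c5.png',A)
E
```

```text
(no output)
```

View pics/c5.png

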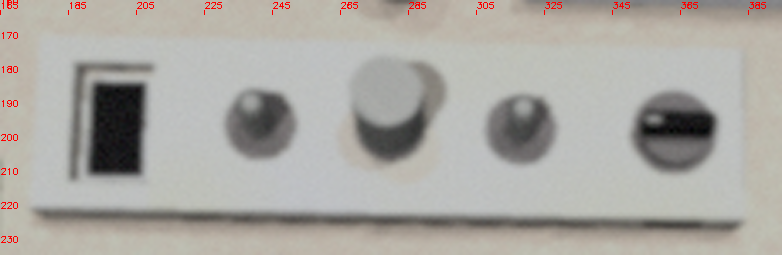

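```bash
python3 - <<'E'
from h import *
d=load('top0');s=load('scene0')
for n,u,v,z in (('peg0',241.5,196.5,50),('peg2',318,198,50),('knobbase',363,199,60),('cuptop',279,187,150),('dbl',175,222.5,50),('dbr',383,225.5,50)):
    p=ray(d,u,v,z); print(n,p.round(1),'scene',proj(s,p).round(1))
for n,p in (('p0top',(625,127,125)),('p2top',(628,-93,125))): print(n,proj(d,p).round(1),proj(s,p).round(1))
b=np.load('pics/ms.npy')
c=cv2.resize(b[225:395,205:480],None,fx=2.9,fy=2.9,interpolation=cv2.INTER_CUBIC);c=np.clip(c*1.3,0,255).astype(np.uint8)
for i in range(0,275,20): cv2.putText(c,str(205+i),(int(i*2.9),8),0,.35,(0,0,255),1)
for i in range(0,170,10): cv2.putText(c,str(225+i),(0,int(i*2.9)+4),0,.3,(0,0,255),1)
cv2.imwrite('pics/c6.png',c)
E
```

```text
peg0 [626.5 128.   50. ] scene [372.6 315.9]
peg2 [627.8 -91.8  50. ] scene [289.4 277.9]
knobbase [ 625.7 -220.4   60. ] scene [247.6 255. ]
cuptop [630.1  16.6 150. ] scene [328.7 262.1]
dbl [545.7 312.9  50. ] scene [469.9 328.5]
dbr [ 551.8 -279.1   50. ] scene [249.3 235.6]
p0top [238.9 190.2] [375.5 289.5]
p2top [319.4 191.2] [287.8 252.8]
```

View pics/c6.png

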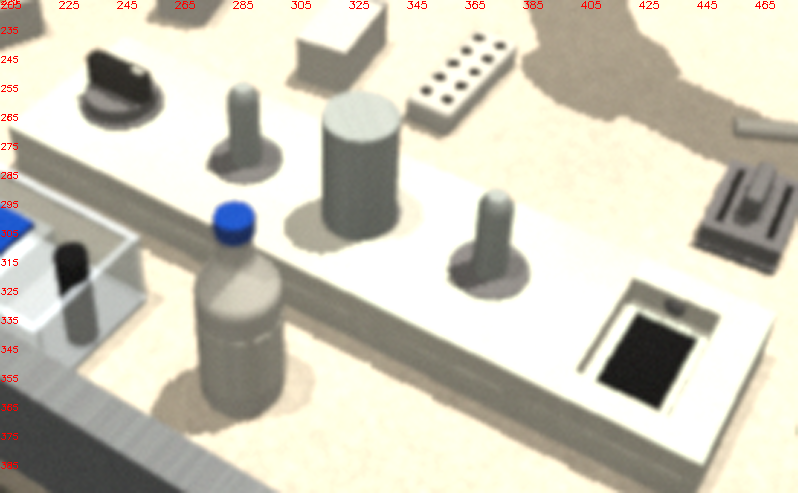

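```bash
cat >> h.py <<'E'
def tri(d,a,s,b):
    P=[];V=[]
    for q,p in((d,a),(s,b)):
        c=-np.array(q['R']).T@np.array(q['t']); r=ray(q,*p,0)-c; r/=np.linalg.norm(r); P.append(c);V.append(r)
    A=sum(np.eye(3)-np.outer(v,v) for v in V); B=sum((np.eye(3)-np.outer(v,v))@p for v,p in zip(V,P)); X=np.linalg.solve(A,B)
    return X,[np.linalg.norm(np.cross(X-p,v)) for p,v in zip(P,V)]
E
python3 - <<'E'
from h import *
d=load('top0');s=load('scene0')
for n,a,b,z in (('peg0',(241.5,196.5),(373.6,318),50),('peg2',(318,198),(289.5,280.2),50),('cuptop',(279,187),(329.5,265.7),150),('knobbase',(363,199),(246.5,258),60)):
    X,e=tri(d,a,s,b); print(n,X.round(1),np.round(e,1),'top',ray(d,*a,z).round(1),'scene',ray(s,*b,z).round(1))
E
```

```text
peg0 [627.2 129.7  45.3] [1.3 1.3] top [626.5 128.   50. ] scene [630.8 132.6  50. ]
peg2 [629.  -91.4  44.1] [0.6 0.6] top [627.8 -91.8  50. ] scene [634.  -86.8  50. ]
cuptop [631.6  18.2 142.1] [1.4 1.4] top [630.1  16.6 150. ] scene [639.1  24.4 150. ]
knobbase [ 628.3 -221.9   51.4] [0.7 0.7] top [ 625.7 -220.4   60. ] scene [ 636.2 -215.    60. ]
```

Emit:
play_rows(
  plan=[
    [0,-0.6,0,0,-0.07,0,-1],
    [0,-0.6,0,0,-0.07,0,-1],
    [0,-0.6,0,0,-0.07,0,-1],
    [0.7,0,-1,0,0,0,-1],
    [0.7,0,-1,0,0,0,-1],
    [0.7,0,-1,0,0,0,-1],
    [0.7,0,-1,0,0,0,-1],
    [0.7,0,-1,0,0,0,-1],
    [0.7,0,-1,0,0,0,-1],
    [0.7,0,-1,0,0,0,-1],
    [0.7,0,-1,0,0,0,-1],
    [0.7,0,-1,0,0,0,-1],
  ],
  grip_force=30,
)

```text
t: 1.5
tcp_pos: [336.7, 434.3, 261.8]
tool_rot: [-1.57, -0.0, 0.001]
ft_force: [0.9, -0.1, -0.2]
gripper_width: 91.9
```

Emit:
play_rows(
  plan=[
    [0.7,0,-1,0,0,0,-1],
    [0.7,0,-1,0,0,0,-1],
    [0.7,0,-1,0,0,0,-1],
    [0.7,0,-1,0,0,0,-1],
    [0.7,0,-1,0,0,0,-1],
    [0.7,0,-1,0,0,0,-1],
    [0.7,0,-1,0,0,0,-1],
    [0.7,0,-1,0,0,0,-1],
    [0.7,0,-1,0,0,0,-1],
    [0.7,0,-1,0,0,0,-1],
    [0.7,0,-1,0,0,0,-1],
    [0.7,0,-1,0,0,0,-1],
  ],
)

```text
t: 2.5
tcp_pos: [505.0, 194.4, 261.9]
tool_rot: [-1.57, -0.001, 0.001]
ft_force: [0.2, 0.2, 0.5]
gripper_width: 91.9
```

Emit:
play_rows(
  plan=[
    [0.7,0,-1,0,0,0,-1],
    [0.7,0,-1,0,0,0,-1],
    [0.7,0,-1,0,0,0,-1],
    [0.7,0,-1,0,0,0,-1],
    [0.7,0,-1,0,0,0,-1],
    [0.7,0,-1,0,0,0,-1],
    [0.7,0,-1,0,0,0,-1],
    [0.7,0,-1,0,0,0,-1],
    [0.4,0,-0.8,0,0,0,-1],
    [0,0,0,0,0,0,-1],
    [0,0,0,0,0,0,-1],
  ],
)

```text
t: 3.42
tcp_pos: [624.5, 18.8, 261.4]
tool_rot: [-1.571, 0.0, -0.001]
ft_force: [0.1, 0.9, -0.0]
gripper_width: 91.9
```

```bash
python3 - <<'E'
from h import *
for n in('scene','top'):
    d=snap(n,n+'1')
    s=sensors.state(); p=s['tcp_pos']
    print(p.round(1),s['joints'].round(2),proj(d,p+[0,0,-11]).round(1))
a=cv2.imread('pics/scene1.png')[170:340,220:440];b=cv2.imread('pics/top1.png')[120:290,190:410]
cv2.imwrite('pics/c7.png',cv2.convertScaleAbs(cv2.resize(np.hstack([a,b]),None,fx=1.8,fy=1.8),alpha=1.3))
E
```

```text
[624.1  20.3 261.4] [-0.28  0.39  0.26  1.65 -0.11  1.12  1.58] [332.9 222. ]
[624.   21.1 261.5] [-0.28  0.39  0.26  1.65 -0.11  1.12  1.58] [275.6 178.6]
```

View pics/c7.png

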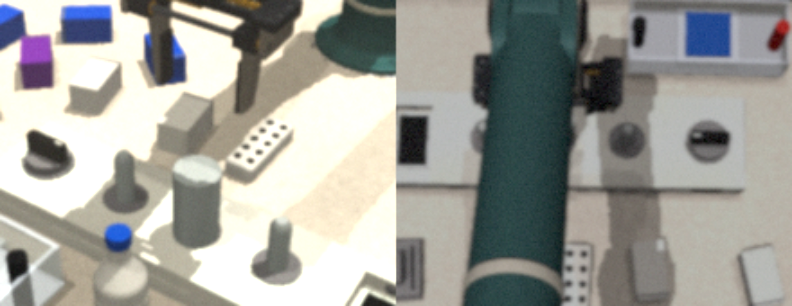

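Emit:
play_rows(
  plan=[
    [0.2,0.8,-0.1,0,0,0,-1],
    [0,0.8,0,0,0,0,-1],
    [0,0.8,0,0,0,0,-1],
    [0,0.8,0,0,0,0,-1],
    [0,0.8,0,0,0,0,-1],
    [0,0.8,0,0,0,0,-1],
    [0,0.8,0,0,0,0,-1],
    [0,0.8,0,0,0,0,-1],
    [0,0.8,0,0,0,0,-1],
    [0,0,0,0,0,0,-1],
  ],
)

```text
t: 4.35
tcp_pos: [625.9, 19.6, 114.6]
tool_rot: [-1.57, 0.006, 0.004]
ft_force: [-0.4, 0.1, -0.3]
gripper_width: 92.1
```

Emit:
play_rows(
  plan=[
    [0,0,0,0,0,0,0.7],
    [0,0,0,0,0,0,0.7],
    [0,0,0,0,0,0,0.7],
    [0,0,0,0,0,0,0.7],
    [0,0,0,0,0,0,0.7],
    [0,0,0,0,0,0,0.7],
  ],
)

```text
t: 4.85
tcp_pos: [628.9, 17.9, 118.4]
tool_rot: [-1.57, -0.001, 0.001]
ft_force: [0.3, 0.1, 2.7]
gripper_width: 57.0
```

Emit:
play_rows(
  plan=[
    [0,0,0,0,0,0,0.7],
    [0,-0.3,0,0,0,0,0.7],
    [0,-0.7,0,0,0,0,0.7],
    [0,-1,0,0,0,0,0.7],
    [0,-1,0,0,0,0,0.7],
    [0,-1,0,0,0,0,0.7],
    [0,-1,0,0,0,0,0.7],
    [0,-1,0,0,0,0,0.7],
    [0,-0.5,0,0,0,0,0.7],
    [0,0,0.5,0,0,0,0.7],
    [-0.3,0,1,0,0,0,0.7],
    [-0.3,0,1,0,0,0,0.7],
  ],
)

```text
t: 5.85
tcp_pos: [615.8, 67.9, 246.3]
tool_rot: [-1.571, 0.002, -0.001]
ft_force: [-0.7, 0.5, -0.7]
gripper_width: 57.1
```

Emit:
play_rows(
  plan=[
    [-0.35,0,1,0,0,0,0.7],
    [-0.35,0,1,0,0,0,0.7],
    [-0.35,0,1,0,0,0,0.7],
    [-0.35,0,1,0,0,0,0.7],
    [-0.35,0,1,0,0,0,0.7],
    [-0.35,0,1,0,0,0,0.7],
    [-0.35,0,1,0,0,0,0.7],
    [-0.35,0,1,0,0,0,0.7],
    [-0.35,0,1,0,0,0,0.7],
    [-0.35,0,1,0,0,0,0.7],
    [-0.35,0,1,0,0,0,0.7],
    [-0.35,0,1,0,0,0,0.7],
  ],
)

```text
t: 6.85
tcp_pos: [530.6, 308.9, 245.9]
tool_rot: [-1.572, 0.002, 0.002]
ft_force: [0.3, -0.4, -1.0]
gripper_width: 57.0
```

Emit:
play_rows(
  plan=[
    [-0.35,0,1,0,0,0,0.7],
    [-0.35,0,1,0,0,0,0.7],
    [-0.35,0,1,0,0,0,0.7],
    [-0.35,0,1,0,0,0,0.7],
    [-0.35,0,1,0,0,0,0.7],
    [-0.2,0,0.6,0,0,0,0.7],
    [0,0,0.4,0,0,0,0.7],
    [0,0,0,0,0,0,0.7],
    [0,0,0,0,0,0,0.7],
  ],
)

```text
t: 7.6
tcp_pos: [493.4, 426.7, 246.9]
tool_rot: [-1.572, 0.0, 0.001]
ft_force: [0.6, -0.5, -1.1]
gripper_width: 56.9
```

```bash
python3 - <<'E'
from h import *
s=sensors.state(); print(s['tcp_pos'].round(1),s['joints'].round(2),s['ft_force'],s['gripper_width'])
for n in('scene','top'): d=snap(n,n+'2')
a=cv2.imread('pics/scene2.png')[150:440,330:640]
cv2.imwrite('pics/c8.png',cv2.convertScaleAbs(cv2.resize(a,None,fx=2,fy=2),alpha=1.3))
E
```

```text
[493.4 426.7 246.9] [-0.85  0.45  0.12  1.58 -0.06  1.11  0.85] [ 0.62403357 -0.48405214 -1.13488468] 56.91101578161638
```

View pics/c8.png

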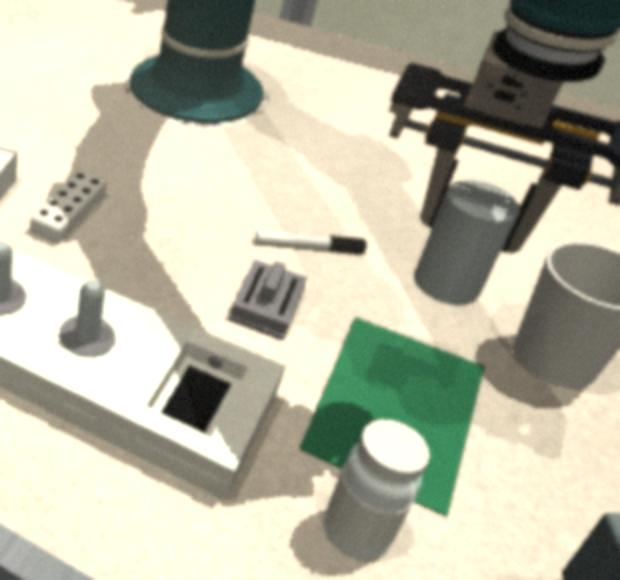

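View pics/top2.png

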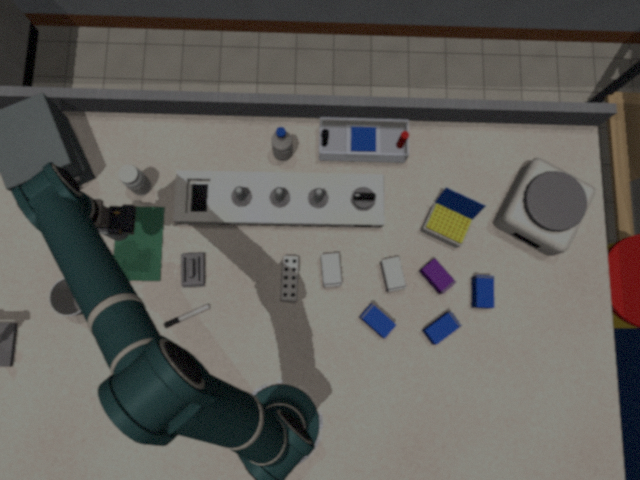

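Emit:
play_rows(
  plan=[
    [0,1,0,0,0,0,0.7],
    [0,1,0,0,0,0,0.7],
    [0,1,0,0,0,0,0.7],
    [0,1,0,0,0,0,0.7],
    [0,1,0,0,0,0,0.7],
    [0,1,0,0,0,0,0.7],
    [0,1,0,0,0,0,0.7],
    [0,0.7,0,0,0,0,0.7],
    [0,0.5,0,0,0,0,0.7],
    [0,0.2,0,0,0,0,0.7],
    [0,0,0,0,0,0,0.7],
  ],
)

```text
t: 8.62
tcp_pos: [493.2, 426.8, 79.0]
tool_rot: [-1.572, 0.001, 0.0]
ft_force: [-0.2, 0.1, -1.6]
gripper_width: 56.5
```

Emit:
play_rows(
  plan=[
    [0,0.1,0,0,0,0,0.7],
    [0,0.1,0,0,0,0,0.7],
    [0,0,0,0,0,0,0.7],
  ],
)

```text
t: 8.87
tcp_pos: [493.4, 427.8, 76.2]
tool_rot: [-1.57, -0.001, 0.001]
ft_force: [-0.2, 0.9, -2.1]
gripper_width: 57.0
```

Emit:
play_rows(
  plan=[
    [0,0.1,0,0,0,0,0.7],
    [0,0.1,0,0,0,0,0.7],
    [0,0,0,0,0,0,0.7],
  ],
)

```text
t: 9.12
tcp_pos: [493.0, 427.5, 71.5]
tool_rot: [-1.571, 0.0, 0.001]
ft_force: [-0.5, -0.4, -0.7]
gripper_width: 57.2
```

Emit:
play_rows(
  plan=[
    [0,0.05,0,0,0,0,0.7],
    [0,0.05,0,0,0,0,0.7],
    [0,0,0,0,0,0,0.7],
  ],
)

```text
t: 9.37
tcp_pos: [493.2, 427.6, 71.4]
tool_rot: [-1.571, 0.0, 0.001]
ft_force: [-3.1, -1.7, 10.4]
gripper_width: 57.1
```

Emit:
play_rows(
  plan=[
    [0,0,0,0,0,0,0.1],
    [0,0,0,0,0,0,-0.4],
    [0,0,0,0,0,0,-0.7],
    [0,0,0,0,0,0,-1],
    [0,0,0,0,0,0,-1],
    [0,-0.5,0,0,0,0,-1],
    [0,-1,0,0,0,0,-1],
    [0,-1,0,0,0,0,-1],
    [0,-1,0,0,0,0,-1],
    [0,-1,0,0,0,0,-1],
    [0,-1,0,0,0,0,-1],
    [0,-1,0,0,0,0,-1],
  ],
)

```text
t: 10.37
tcp_pos: [493.1, 427.4, 201.3]
tool_rot: [-1.57, -0.0, 0.001]
ft_force: [-0.5, 0.3, -0.6]
gripper_width: 91.7
```

Emit:
play_rows(
  plan=[
    [0,-1,-1,0,0,0,-1],
    [0,-1,-1,0,0,0,-1],
    [0,0,-1,0,0,0,-1],
    [0,0,-1,0,0,0,-1],
    [0,0,-1,0,0,0,-1],
    [0,0,-1,0,0,0,-1],
    [0,0,-1,0,0,0,-1],
    [0,0,-1,0,0,0,-1],
    [0,0,-1,0,0,0,-1],
    [0,0,-1,0,0,0,-1],
    [0,0,-1,0,0,0,-1],
    [0,0,-1,0,0,0,-1],
  ],
)

```text
t: 11.37
tcp_pos: [493.3, 186.5, 240.3]
tool_rot: [-1.57, -0.001, 0.001]
ft_force: [-0.7, 0.7, -0.9]
gripper_width: 91.9
```

```bash
python3 - <<'E'
from h import *
s=sensors.state(); print(s['tcp_pos'].round(1),s['joints'].round(2),s['ft_force'],s['gripper_width'])
for n in('scene','top'): d=snap(n,n+'3')
a=cv2.imread('pics/scene3.png')[150:440,330:640];b=cv2.imread('pics/top3.png')[150:300,80:420]
cv2.imwrite('pics/c8.png',cv2.convertScaleAbs(cv2.resize(a,None,fx=2,fy=2),alpha=1.3))
cv2.imwrite('pics/c9.png',cv2.convertScaleAbs(cv2.resize(b,None,fx=2.3,fy=2.3),alpha=1.4))
E
```

```text
[493.3 186.5 240.3] [-0.59  0.24  0.19  1.9  -0.05  1.01  1.2 ] [-0.72737599  0.71972072 -0.85579137] 91.91143231199274
```

View pics/c8.png

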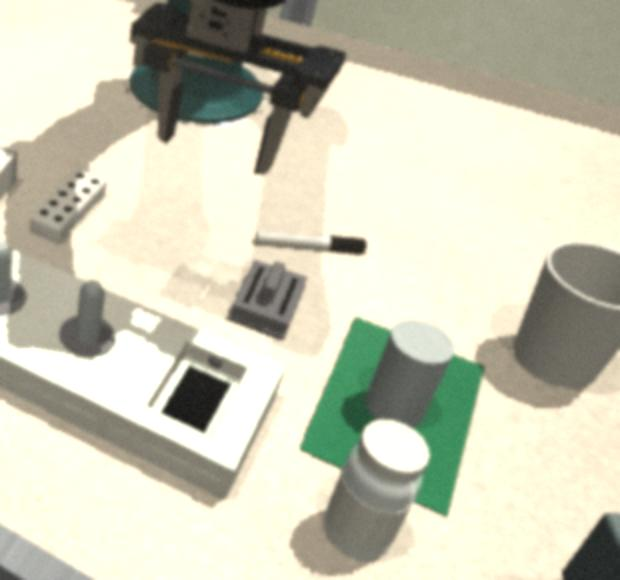

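View pics/c9.png

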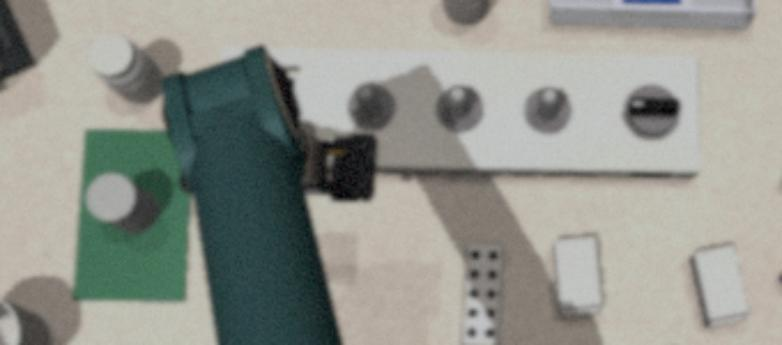

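Emit:
play_rows(
  plan=[
    [0.2,0,-1,0,0,0,-1],
    [0.2,0,-1,0,0,0,-1],
    [0.2,0,-1,0,0,0,-1],
    [0.2,0,-1,0,0,0,-1],
    [0.2,0,-1,0,0,0,-1],
    [0.2,0,-1,0,0,0,-1],
    [0.2,0,-1,0,0,0,-1],
    [0.2,0,-1,0,0,0,-1],
    [0.2,0,-1,0,0,0,-1],
    [0,0,-1,0,0,0,-1],
    [0,0,-1,0,0,0,-1],
    [0,0,-1,0,0,0,-1],
  ],
)

```text
t: 12.47
tcp_pos: [530.0, -52.5, 240.1]
tool_rot: [-1.57, -0.001, 0.002]
ft_force: [0.2, -0.6, 0.2]
gripper_width: 91.8
```

Emit:
play_rows(
  plan=[
    [0,0,-1,0,0,0,-1],
    [0,0,-1,0,0,0,-1],
    [0,0,-1,0,0,0,-1],
    [0,0,-0.3,0,-0.038,0,-1],
    [0,0,0,0,-0.038,0,-1],
    [0,0,0,0,0,0.074,-1],
    [0,0,0,0,0,0.074,-1],
    [0,0,0,0,0,0.074,-1],
    [0,0,0,0,0,0.074,-1],
    [0,0,0,0,0,0.074,-1],
    [0,0,0,0,0,0.074,-1],
    [0,0,0,0,0,0,-1],
  ],
)

```text
t: 13.47
tcp_pos: [530.8, -115.8, 233.9]
tool_rot: [-1.569, 0.709, 0.126]
ft_force: [-0.5, 0.7, -2.8]
gripper_width: 92.0
```

```bash
python3 - <<'E'
from h import *
s=sensors.state(); print(s['tcp_pos'].round(1),s['tool_rot'].round(3),s['joints'].round(2),s['ft_force'],s['gripper_width'])
for n in('scene','top'): d=snap(n,n+'4')
E
```

```text
[ 530.8 -115.8  233.9] [-1.569  0.709  0.126] [-0.15  0.7   0.36  1.42 -0.02  1.73  1.91] [-0.50374001  0.67973545 -2.75579561] 91.95297921278323
```

View pics/scene4.png

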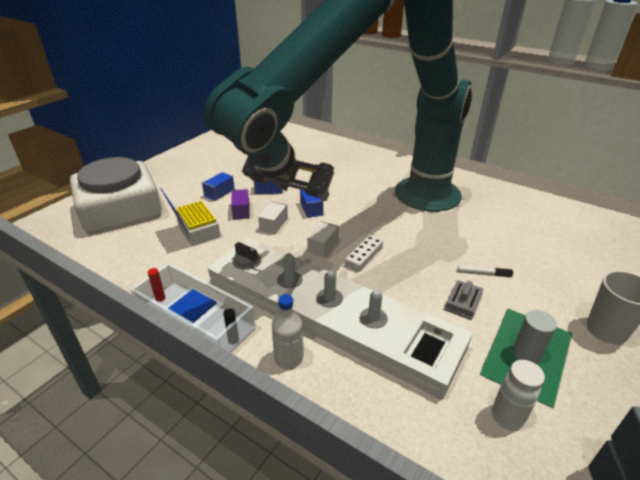

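View pics/top4.png

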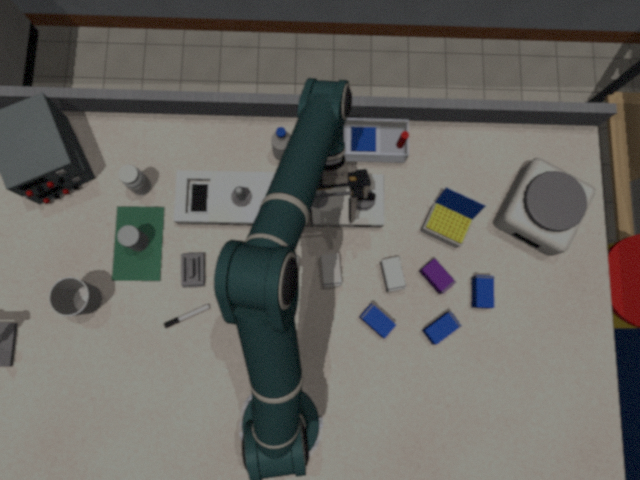

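Emit:
play_rows(
  plan=[
    [0.6,0.9,0,0,0,0,-1],
    [0.6,0.9,0,0,0,0,-1],
    [0.6,0.9,0,0,0,0,-1],
    [0.6,0.9,0,0,0,0,-1],
    [0.6,0.9,-0.15,0,0,0,-1],
    [0.3,0.5,0,0,0,0,-1],
    [0,0.8,0,0,0,0,-1],
    [0,0.8,0,0,0,0,-1],
    [0,0,0,0,0,0,-1],
  ],
)

```text
t: 14.32
tcp_pos: [494.0, -125.7, 96.4]
tool_rot: [-1.57, 0.698, 0.119]
ft_force: [-0.7, 0.3, -0.1]
gripper_width: 91.6
```

```bash
python3 - <<'E'
from h import *
s=sensors.state(); print(s['tcp_pos'].round(1),s['tool_rot'].round(3),s['joints'].round(2),s['ft_force'],s['gripper_width'])
for n in('scene','top'): d=snap(n,n+'5')
a=cv2.imread('pics/scene5.png')[150:300,200:420];b=cv2.imread('pics/top5.png')[200:320,240:420]
cv2.imwrite('pics/c8.png',cv2.convertScaleAbs(cv2.resize(a,None,fx=3.4,fy=3.4),alpha=1.3))
cv2.imwrite('pics/c9.png',cv2.convertScaleAbs(cv2.resize(b,None,fx=3.5,fy=3.5),alpha=1.4))
E
```

```text
[ 494.  -125.7   96.4] [-1.57   0.698  0.119] [-0.13  0.81  0.34  1.58 -0.04  1.46  1.91] [-0.66447448  0.31314037 -0.13345678] 91.61956507138275
```

View pics/c8.png

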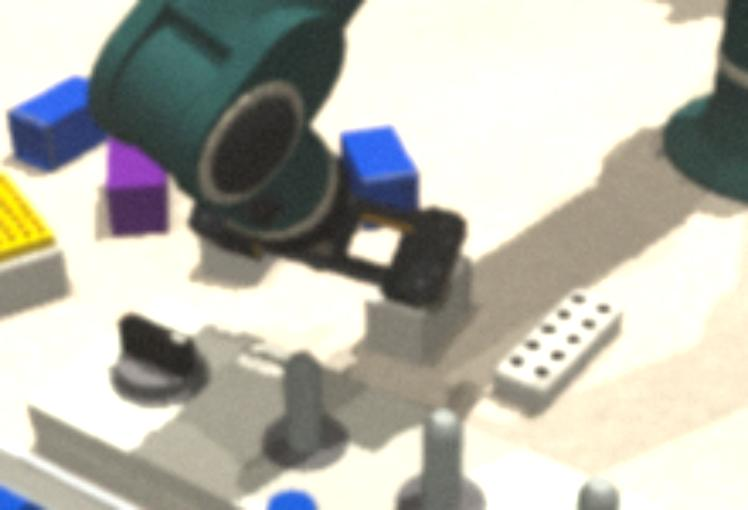

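View pics/c9.png

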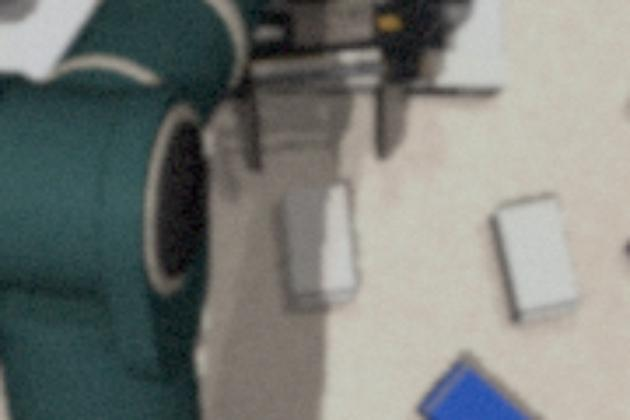

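```bash
python3 - <<'E'
from h import *
d=load('scene5');t=load('top5')
y=np.array([-.64,-.08,-.765]);p=np.array([494,-125.7,96.4])
for L in (100,150,180,210,240,270,300): print(L,(p-y*L).round(0),proj(d,p-y*L).round(0),((proj(d,p-y*L)-[200,150])*3.4).round(0),proj(t,p-y*L).round(0))
E
```

```text
100 [ 558. -118.  173.] [297. 217.] [328. 228.] [329. 213.]
150 [ 590. -114.  211.] [289. 210.] [303. 204.] [328. 197.]
180 [ 609. -111.  234.] [284. 206.] [287. 189.] [328. 187.]
210 [ 628. -109.  257.] [279. 201.] [270. 172.] [328. 178.]
240 [ 648. -106.  280.] [274. 195.] [252. 155.] [327. 167.]
270 [ 667. -104.  303.] [268. 190.] [232. 136.] [327. 157.]
300 [ 686. -102.  326.] [262. 184.] [212. 116.] [327. 146.]
```

View pics/top5.png

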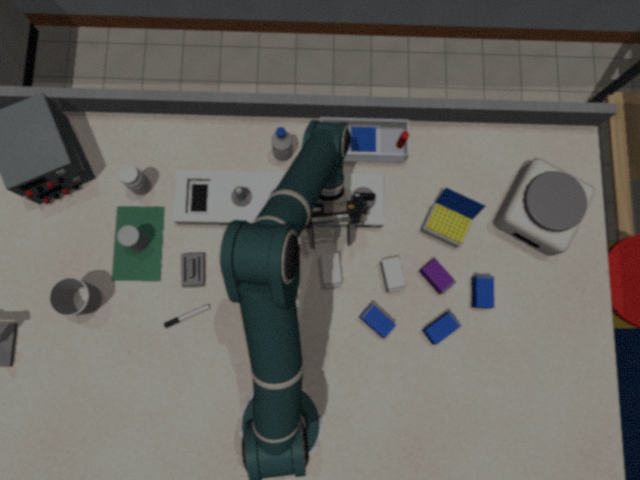

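Emit:
play_rows(
  plan=[
    [0.05,0.8,0.1,0,0,0,-1],
    [0.1,0.8,0,0,0,0,-1],
    [0.1,0.8,0,0,0,0,-1],
    [0,0.7,0,0,0,0,-1],
    [0,0.7,0,0,0,0,-1],
    [0,0.4,0,0,0,0,-1],
    [0,0,0,0,0,0,-1],
  ],
)

```text
t: 15.0
tcp_pos: [445.8, -129.7, 28.7]
tool_rot: [-1.571, 0.697, 0.12]
ft_force: [0.0, 0.8, 0.1]
gripper_width: 92.2
```

Emit:
play_rows(
  plan=[
    [0,0.25,0,0,0,0,-1],
    [0,0,0,0,0,0,0.6],
    [0,0,0,0,0,0,0.9],
    [0,0,0,0,0,0,0.9],
    [0,0,0,0,0,0,0.9],
    [0,0,0,0,0,0,0.9],
    [0,0,0,0,0,0,0.9],
    [0,0,0,0,0,0,0.9],
  ],
  grip_force=40,
)

```text
t: 15.67
tcp_pos: [443.0, -129.9, 24.7]
tool_rot: [-1.571, 0.697, 0.121]
ft_force: [-0.3, 1.2, 0.3]
gripper_width: 49.9
```

Emit:
play_rows(
  plan=[
    [0,0,0,0,0,0,0.9],
    [-0.2,-0.24,0,0,0,0,0.9],
    [-0.6,-0.72,0,0,0,0,0.9],
    [-0.6,-0.72,0,0,0,0,0.9],
    [-0.6,-0.72,0,0,0,0,0.9],
    [-0.6,-0.72,0,0,0,0,0.9],
    [-0.6,-0.72,0,0,0,0,0.9],
    [-0.6,-0.72,0,0,0,0,0.9],
    [-0.6,-0.72,0,0,0,0,0.9],
    [-0.6,-0.72,0,0,0,0,0.9],
    [-0.6,-0.72,0,0,0,0,0.9],
    [0,0,0,0,0,0,0.9],
  ],
)

```text
t: 16.67
tcp_pos: [444.8, -130.6, 202.5]
tool_rot: [-1.572, 0.692, 0.119]
ft_force: [0.6, 0.0, -1.3]
gripper_width: 49.5
```

Emit:
play_rows(
  plan=[
    [0,0,0,0,0,-0.075,0.9],
    [0,0,0,0,0,-0.075,0.9],
    [0,0,0,0,0,-0.075,0.9],
    [0,0,0,0,0,-0.075,0.9],
    [0,0,0,0,0,-0.075,0.9],
    [0,0,0,0,0,-0.075,0.9],
  ],
)

```text
t: 17.17
tcp_pos: [443.3, -130.0, 199.6]
tool_rot: [-1.571, -0.015, 0.12]
ft_force: [-0.1, -0.3, -2.2]
gripper_width: 49.8
```

```bash
python3 - <<'E'
from h import *
s=sensors.state(); print(s['tcp_pos'].round(1),s['tool_rot'].round(3),s['joints'].round(2),s['ft_force'],s['gripper_width'])
for n in('scene','top'): d=snap(n,n+'6')
a=cv2.imread('pics/scene6.png')[100:300,200:420];b=cv2.imread('pics/top6.png')[160:360,220:440]
cv2.imwrite('pics/c8.png',cv2.convertScaleAbs(cv2.resize(np.hstack([a,b]),None,fx=1.8,fy=1.8),alpha=1.3))
E
```

```text
[ 443.3 -130.   199.6] [-1.571 -0.015  0.12 ] [-0.11  0.17  0.36  2.1  -0.09  0.87  1.99] [-0.12183233 -0.27468315 -2.16189217] 49.84447485435757
```

View pics/c8.png

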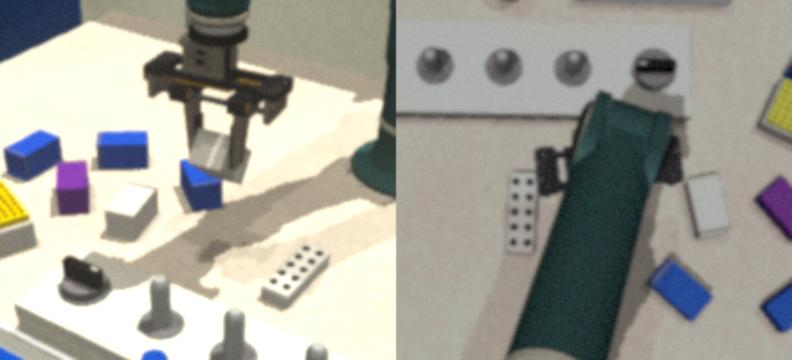

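Emit:
play_rows(
  plan=[
    [0,0,0,0,0.038,0,0.9],
    [0,0,0,0,0.038,0,0.9],
    [0.7,-0.4,0.9,0,0,0,0.9],
    [0.7,-0.4,0.9,0,0,0,0.9],
    [0.7,-0.4,0.9,0,0,0,0.9],
    [0.7,-0.4,0.9,0,0,0,0.9],
    [0.7,-0.4,0.9,0,0,0,0.9],
    [0.7,-0.4,0.9,0,0,0,0.9],
    [0.7,-0.4,0.9,0,0,0,0.9],
    [0.7,-0.4,0.9,0,0,0,0.9],
    [0,0,0.2,0,0,-0.075,0.9],
    [0,0,0,0,0,-0.075,0.9],
  ],
)

```text
t: 18.27
tcp_pos: [557.5, 20.9, 263.6]
tool_rot: [-1.572, -0.247, 0.005]
ft_force: [-0.4, -1.6, -2.3]
gripper_width: 50.3
```

Emit:
play_rows(
  plan=[
    [0,0,0,0,0,-0.075,0.9],
    [0,0,0,0,0,-0.075,0.9],
    [0,0,0,0,0,-0.075,0.9],
    [0,0,0,0,0,-0.075,0.9],
    [0,0,0,0,0,-0.075,0.9],
    [0,0,0,0,0,0,0.9],
    [0,0,0,0,0,0,0.9],
  ],
)

```text
t: 18.85
tcp_pos: [557.1, 7.1, 265.3]
tool_rot: [-1.606, -0.672, -0.001]
ft_force: [-0.1, -0.1, -0.9]
gripper_width: 49.7
```

```bash
python3 - <<'E'
from h import *
s=sensors.state(); print(s['tcp_pos'].round(1),s['tool_rot'].round(3),s['joints'].round(2),s['ft_force'],s['gripper_width'])
for n in('scene','top'): d=snap(n,n+'7')
a=cv2.imread('pics/scene7.png')[100:360,220:460]
cv2.imwrite('pics/c8.png',cv2.convertScaleAbs(cv2.resize(a,None,fx=2.3,fy=2.3),alpha=1.3))
E
```

```text
[557.1   7.1 265.3] [-1.606e+00 -6.720e-01 -1.000e-03] [-0.46 -0.01  0.32  2.3   0.61  0.23  0.86] [-0.12182192 -0.07424583 -0.92440448] 49.717525348730575
```

View pics/c8.png

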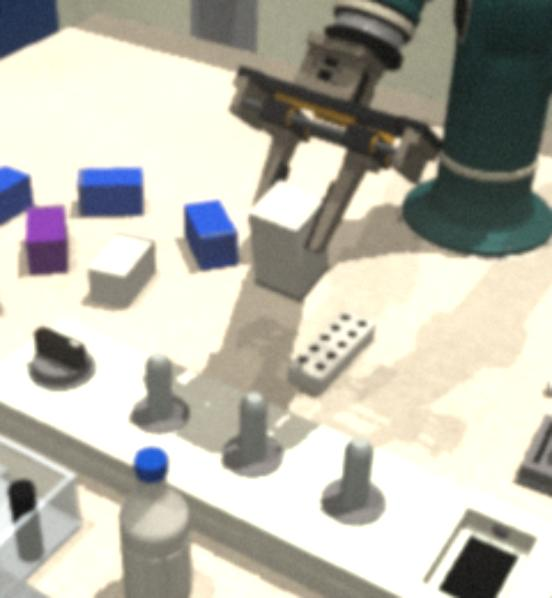

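```bash
cat > kin.py <<'E'
import numpy as np
from scipy.spatial.transform import Rotation as Ro
from scipy.optimize import least_squares
D=[([-1.285,.468,-.012,1.603,.006,1.071,-.056],[209.9,615,225.2],[-1.571,0,-.329]),
([-.28,.39,.26,1.65,-.11,1.12,1.58],[624.1,20.3,261.4],[-1.571,0,0]),
([-.85,.45,.12,1.58,-.06,1.11,.85],[493.4,426.7,246.9],[-1.572,0,0]),
([-.59,.24,.19,1.9,-.05,1.01,1.2],[493.3,186.5,240.3],[-1.57,0,0]),
([-.15,.7,.36,1.42,-.02,1.73,1.91],[530.8,-115.8,233.9],[-1.569,.709,.126]),
([-.13,.81,.34,1.58,-.04,1.46,1.91],[494,-125.7,96.4],[-1.57,.698,.119]),
([-.11,.17,.36,2.1,-.09,.87,1.99],[443.3,-130,199.6],[-1.571,-.015,.12]),
([-.46,-.01,.32,2.3,.61,.23,.86],[557.1,7.1,265.3],[-1.606,-.672,0])]
def fk(q,P,S):
    h,a,b,c,e1,e2,e3,e4=P
    T=np.eye(4)
    def rot(ax,an):
        M=np.eye(4);M[:3,:3]=Ro.from_euler(ax,an).as_matrix();return M
    def tr(x,z):
        M=np.eye(4);M[0,3]=x;M[2,3]=z;return M
    T=T@rot('z',S[0]*q[0])@tr(0,h)@rot('y',S[1]*q[1])@rot('z',S[2]*q[2])@tr(e1,a)@rot('y',S[3]*q[3])@tr(e2,0)@rot('z',S[4]*q[4])@tr(0,b)@rot('y',S[5]*q[5])@tr(e3,0)@rot('z',S[6]*q[6])@tr(0,c)
    return T
C=np.array([[0,0,1],[0,1,0],[1,0,0]],float)
E
python3 - <<'E'
from kin import *
import itertools
best=[]
for s in itertools.product([1,-1],repeat=4):
    S=[-1,1,s[0],1,s[1],1,s[2]]
    def Rt(D_): return Ro.from_euler('xyz',D_[2]).as_matrix()
    def res(P):
        r=[]
        for q,p,w in D:
            r+=list(fk(q,P,S)[:3,3]-p)
        return np.array(r)
    o=least_squares(res,[350,400,400,250,0,0,0,0]); 
    # tool z(model)=approach -> y_tool
    ra=[np.degrees(np.arccos(np.clip(fk(q,o.x,S)[:3,2]@Ro.from_euler('xyz',w).as_matrix()[:,1],-1,1))) for q,p,w in D]
    best.append((o.cost,S,o.x.round(0),np.round(ra,1)))
best.sort(key=lambda x:x[0])
for b in best[:4]: print(b)
E
```

```text
(np.float64(2324.0742122692373), [-1, 1, -1, 1, -1, 1, 1], array([434., 431., 515., 255.,  82.,  69.,  41.,   0.]), array([0. , 0.2, 0.4, 0.3, 0.5, 0.3, 0.2, 0.4]))
(np.float64(2324.0742122692373), [-1, 1, -1, 1, -1, 1, 1], array([434., 431., 515., 255.,  82.,  69.,  41.,   0.]), array([0. , 0.2, 0.4, 0.3, 0.5, 0.3, 0.2, 0.4]))
(np.float64(2324.0742122692373), [-1, 1, -1, 1, -1, 1, -1], array([434., 431., 515., 255.,  82.,  69.,  41.,   0.]), array([0. , 0.2, 0.4, 0.3, 0.5, 0.3, 0.2, 0.4]))
(np.float64(2324.0742122692373), [-1, 1, -1, 1, -1, 1, -1], array([434., 431., 515., 255.,  82.,  69.,  41.,   0.]), array([0. , 0.2, 0.4, 0.3, 0.5, 0.3, 0.2, 0.4]))
```

```bash
cat >> kin.py <<'E'
S=[-1,1,-1,1,-1,1,1]
def fk2(q,P):
    h,a,b,c=P[:4]; o=P[4:]
    def rot(ax,an):
        M=np.eye(4);M[:3,:3]=Ro.from_euler(ax,an).as_matrix();return M
    def tr(x,y,z):
        M=np.eye(4);M[:3,3]=[x,y,z];return M
    return rot('z',S[0]*q[0])@tr(0,o[0],h)@rot('y',q[1])@tr(0,o[1],0)@rot('z',-q[2])@tr(o[2],0,a)@rot('y',q[3])@tr(o[3],o[4],0)@rot('z',-q[4])@tr(0,0,b)@rot('y',q[5])@tr(o[5],o[6],0)@rot('z',q[6])@tr(0,0,c)
def fit():
    def res(P): return np.concatenate([fk2(q,P)[:3,3]-p for q,p,w in D]+[np.array(P[4:])*.02])
    return least_squares(res,[434,431,515,255]+[0]*7)
E
python3 - <<'E'
from kin import *
o=fit(); print(o.cost,o.x.round(0)); 
print(np.array([fk2(q,o.x)[:3,3]-p for q,p,w in D]).round(0))
E
```

```text
16.747786511602285 [311. 514. 475. 316. -13. -13.  -1.   2.  -6.  -3.  -1.]
[[-1.  0. -0.]
 [-2. -2. -0.]
 [ 2.  1.  1.]
 [-1.  0. -1.]
 [ 0.  2. -1.]
 [-0. -2. -0.]
 [ 1.  2.  0.]
 [ 0. -0. -0.]]
```

```bash
cat >> kin.py <<'E'
P0=fit().x
lo=np.array([-2.53,-.31,-1.57,.28,-1.29,.15,-2.92]);hi=np.array([2.53,2.02,1.55,2.44,4.43,1.84,2.92])
# tool frame: model z = tool y(approach); find constant rotation about approach from data
def toolR(q):
    return fk2(q,P0)[:3,:3]
_off=[toolR(q).T@Ro.from_euler('xyz',w).as_matrix() for q,p,w in D]
OFF=Ro.from_matrix(_off).mean().as_matrix()
def pose(q):
    T=fk2(q,P0); return T[:3,3],T[:3,:3]@OFF
def ik(p,R,q0,m=0.03):
    def res(q):
        pp,RR=pose(q); return np.concatenate([(pp-p)/10,Ro.from_matrix(RR.T@R).as_rotvec()*10,.01*(q-q0)])
    o=least_squares(res,np.clip(q0,lo+m+.001,hi-m-.001),bounds=(lo+m,hi-m)); pp,RR=pose(o.x)
    return o.x,np.linalg.norm(pp-p),np.degrees(np.linalg.norm(Ro.from_matrix(RR.T@R).as_rotvec()))
E
python3 - <<'E'
from kin import *
print([np.degrees(Ro.from_matrix(OFF.T@o).magnitude()).round(1) for o in _off])
q0=np.array([-.46,-.01,.32,2.3,.61,.23,.86])
for nm,y in (('p0',128),('p1',18),('p2',-92)):
  for z in (115,215):
    for psi in np.arange(-1.6,1.61,.2):
        R=Ro.from_euler('xyz',[-np.pi/2,-.874,psi]).as_matrix()
        best=None
        for s in (q0,np.array([-.3,.4,.2,1.9,0,.3,1.5]),np.array([.5,.5,-.5,1.9,-.8,.6,2.2]),np.array([-.6,.5,.5,1.9,1,.6,.5]),np.array([-.3,.5,0,1.9,2,.6,0]),np.array([-.8,.5,.8,1.9,2,.6,-1])):
            q,e,a=ik(np.array([627,y,z]),R,s)
            if best is None or e+a<best[1]+best[2]: best=(q,e,a)
        if best[1]+best[2]<1: print(nm,z,round(psi,1),best[0].round(2),round(best[1],1),round(best[2],1))
E
```

```text
Traceback (most recent call last):
NameError: name '_off' is not defined
```

```bash
cat > t1.py <<'E'
import kin
from kin import *
print([np.degrees(Ro.from_matrix(OFF.T@o).magnitude()).round(1) for o in kin._off])
q0=np.array([-.46,-.01,.32,2.3,.61,.23,.86])
for nm,y in (('p0',128),('p1',18),('p2',-92)):
  for z in (115,215):
    for psi in np.arange(-1.6,1.61,.2):
        R=Ro.from_euler('xyz',[-np.pi/2,-.874,psi]).as_matrix()
        best=None
        for s in (q0,np.array([-.3,.4,.2,1.9,0,.3,1.5]),np.array([.5,.5,-.5,1.9,-.8,.6,2.2]),np.array([-.6,.5,.5,1.9,1,.6,.5]),np.array([-.3,.5,0,1.9,2,.6,0]),np.array([-.8,.5,.8,1.9,2,.6,-1])):
            q,e,a=ik(np.array([627,y,z]),R,s)
            if best is None or e+a<best[1]+best[2]: best=(q,e,a)
        if best[1]+best[2]<1: print(nm,z,round(psi,1),best[0].round(2),round(best[1],1),round(best[2],1))
E
python3 t1.py
```

```text
[np.float64(177.2), np.float64(10.4), np.float64(73.0), np.float64(33.6), np.float64(48.1), np.float64(47.9), np.float64(57.5), np.float64(71.9)]
p0 115 -1.6 [-0.57  0.86 -0.01  1.47  0.7   1.44 -2.37] 0.0 0.0
p0 115 -1.4 [-0.62  0.8   0.02  1.6   0.79  1.31 -2.43] 0.0 0.0
p0 115 -1.2 [-1.39  1.22  1.24  1.77 -0.3   0.85  2.89] 0.0 0.0
p0 115 -1.0 [-1.43  1.12  1.17  1.9  -0.17  0.62  2.87] 0.0 0.0
p0 115 -0.8 [-1.48  1.11  1.2   2.02 -0.3   0.4   2.61] 0.0 0.0
p0 115 -0.6 [-0.9   0.61  0.35  2.1   1.39  0.63 -2.39] 0.0 0.0
p0 115 -0.4 [-0.7   0.54  0.15  2.18  1.77  0.63 -2.26] 0.0 0.0
p0 115 -0.2 [-1.08  0.62  0.7   2.28  2.52  0.35 -1.58] 0.0 0.0
p0 115 -0.0 [-0.84  0.54  0.52  2.32  2.89  0.47 -1.51] 0.0 0.0
p0 115 0.2 [-0.57  0.5   0.33  2.33  3.23  0.54 -1.49] 0.0 0.0
p0 115 0.4 [-0.35  0.5   0.22  2.3   3.61  0.58 -1.4 ] 0.0 0.0
p0 115 0.6 [-0.23  0.52  0.2   2.26  4.01  0.64 -1.26] 0.0 0.0
p0 115 0.8 [-0.63  0.7   0.81  2.21  4.3   1.08 -1.01] 0.0 0.0
p0 115 1.0 [-0.71  0.91  1.05  2.12  4.4   1.42 -0.99] 0.0 0.0
p0 115 1.2 [ 1.01  1.22 -1.31  1.92  0.64  0.47  0.55] 0.0 0.0

[... 4825 characters left out ...]
 0.0
p2 215 -0.4 [-0.87  0.36  0.92  2.31  2.68  0.21 -1.72] 0.0 0.0
p2 215 -0.2 [-0.44  0.26  0.53  2.32  3.11  0.26 -1.59] 0.0 0.0
p2 215 -0.0 [-0.02  0.25  0.19  2.29  3.69  0.31 -1.28] 0.0 0.0
p2 215 0.2 [ 0.03  0.27  0.27  2.26  4.26  0.46 -0.93] 0.0 0.0
p2 215 0.4 [-0.66  0.8   1.38  2.23  4.4   1.31 -0.69] 0.0 0.0
p2 215 0.6 [ 1.39  0.85 -1.3   2.05  0.31  0.26  0.63] 0.0 0.0
p2 215 0.8 [ 1.42  1.08 -1.44  1.94  0.56  0.53  0.64] 0.0 0.0
p2 215 1.0 [ 1.38  1.15 -1.45  1.82  0.45  0.73  0.39] 0.0 0.0
p2 215 1.2 [ 1.31  1.16 -1.41  1.7   0.34  0.92  0.16] 0.0 0.0
p2 215 1.4 [ 1.22  1.14 -1.33  1.58  0.23  1.1  -0.05] 0.0 0.0
p2 215 1.6 [ 1.11  1.11 -1.24  1.45  0.15  1.28 -0.24] 0.0 0.0
```

```bash
sed -i 's/^S=\[-1,1,-1,1,-1,1,1\]/S=[-1,1,-1,1,-1,1,-1]/; s/rot(.z.,q\[6\])/rot("z",-q[6])/' kin.py; cat > t2.py <<'E'
import kin
from kin import *
print([np.degrees(Ro.from_matrix(OFF.T@o).magnitude()).round(1) for o in kin._off])
def run(q,way,n=12):
    p,R=pose(q); out=[]
    for p2,r2 in way:
        R2=Ro.from_euler('xyz',r2).as_matrix(); dv=Ro.from_matrix(R.T@R2).as_rotvec(); p2=np.array(p2,float)
        for k in range(1,n+1):
            q,e,a=ik(p+(p2-p)*k/n,R@Ro.from_rotvec(dv*k/n).as_matrix(),q)
        p,R=p2,R2; out.append((q.round(2),round(e,1),round(a,1)))
    return out
q0=np.array([-.46,-.01,.32,2.3,.61,.23,.86]); h=-np.pi/2
for X,Y in ((627,-92),(627,18)):
 for psi in (-1.4,-1.2,-1,-.8,-.6,.6,.8,1,1.2):
    o=run(q0,[((557,Y,265),(h,-.3,0)),((600,Y,265),(h,-.3,psi)),((X,Y,230),(h,-.874,psi)),((X,Y,115),(h,-.874,psi))])
    print(Y,psi,[(list(x[0]),x[1],x[2]) for x in o[1:]])
E
python3 t2.py
```

```text
[np.float64(0.0), np.float64(0.3), np.float64(0.5), np.float64(0.5), np.float64(0.5), np.float64(0.4), np.float64(0.3), np.float64(0.5)]
-92 -1.4 [([np.float64(-0.61), np.float64(0.38), np.float64(0.71), np.float64(1.78), np.float64(0.06), np.float64(1.0), np.float64(0.2)], np.float64(0.0), np.float64(0.0)), ([np.float64(-0.96), np.float64(0.7), np.float64(0.92), np.float64(1.84), np.float64(0.45), np.float64(0.88), np.float64(-0.29)], np.float64(0.0), np.float64(0.0)), ([np.float64(-0.9), np.float64(0.88), np.float64(0.84), np.float64(1.87), np.float64(0.39), np.float64(0.72), np.float64(-0.4)], np.float64(0.0), np.float64(0.0))]
-92 -1.2 [([np.float64(-0.59), np.float64(0.34), np.float64(0.68), np.float64(1.82), np.float64(0.08), np.float64(0.93), np.float64(0.37)], np.float64(0.0), np.float64(0.0)), ([np.float64(-1.02), np.float64(0.63), np.float64(0.96), np.float64(1.96), np.float64(0.57), np.float64(0.69), np.float64(-0.26)], np.float64(0.0), np.float64(0.0)), ([np.float64(-0.96), np.float64(0.85), np.float64(0.89), np.float64(1.99), np.float64(0.52), np.float64(0.51), np.float6
[... 7399 characters left out ...]
float64(0.0), np.float64(0.0)), ([np.float64(1.12), np.float64(1.02), np.float64(-1.13), np.float64(1.97), np.float64(0.08), np.float64(0.35), np.float64(2.89)], np.float64(0.0), np.float64(0.0))]
18 1.2 [([np.float64(0.37), np.float64(0.34), np.float64(-0.37), np.float64(1.76), np.float64(-0.19), np.float64(0.97), np.float64(2.89)], np.float64(0.0), np.float64(0.0)), ([np.float64(1.17), np.float64(0.95), np.float64(-1.29), np.float64(1.82), np.float64(0.08), np.float64(0.72), np.float64(2.89)], np.float64(0.0), np.float64(0.0)), ([np.float64(1.13), np.float64(1.14), np.float64(-1.21), np.float64(1.85), np.float64(0.25), np.float64(0.59), np.float64(2.89)], np.float64(0.0), np.float64(0.0))]
```

Emit:
play_rows(
  plan=[
    [0,0,0,0,0,0.06,0.9],
    [0,0,0,0,0,0.06,0.9],
    [0,0,0,0,0,0.06,0.9],
    [0,0,0,0,0,0.06,0.9],
    [0,0,0,0,0,0,0.9],
    [0,0,0,0,0,0,0.9],
  ],
)

```text
t: 19.45
tcp_pos: [559.0, 3.8, 265.9]
tool_rot: [-1.606, -0.343, -0.019]
ft_force: [-0.3, 0.2, -2.0]
gripper_width: 49.8
```

Emit:
play_rows(
  plan=[
    [0,0,0,-0.0226,0.073,0,0.9],
    [0,0,0,-0.0226,0.073,0,0.9],
    [0,0,0,-0.0226,0.073,0,0.9],
    [0,0,0,-0.0226,0.073,0,0.9],
    [0,0,0,-0.0226,0.073,0,0.9],
    [0,0,0,-0.0226,0.073,0,0.9],
    [0,0,0,-0.0226,0.073,0,0.9],
    [0,0,0,-0.0226,0.073,0,0.9],
    [0,0,0,-0.0226,0.073,0,0.9],
    [0,0,0,-0.0226,0.073,0,0.9],
    [0,0,0,0,0,0,0.9],
  ],
)

```text
t: 20.37
tcp_pos: [557.7, 4.6, 265.0]
tool_rot: [-1.542, -0.346, -1.238]
ft_force: [-0.2, -0.7, -1.8]
gripper_width: 50.0
```

```bash
cat > go.py <<'E'
# usage: go.py x y z roll pitch yaw : tool-frame shift/turn needed (in units) from current pose
import sys; from h import *; from scipy.spatial.transform import Rotation as Ro
a=list(map(float,sys.argv[1:])); s=sensors.state(); R=Ro.from_euler('xyz',s['tool_rot'])
print('cur',s['tcp_pos'].round(1),s['tool_rot'].round(3),'q',s['joints'].round(2),'F',s['ft_force'].round(1),'w',round(s['gripper_width'],1))
if a:
    d=R.inv().apply(np.array(a[:3])-s['tcp_pos'])/20; print('shift units now',d.round(2))
    if len(a)>3:
        R2=Ro.from_euler('xyz',a[3:]); rv=(R.inv()*R2).as_rotvec()/(np.pi/2); print('turn units',rv.round(3),'shift after turn',(R2.inv().apply(np.array(a[:3])-s['tcp_pos'])/20).round(2))
E
python3 go.py 627 -92 230 -1.5708 -0.874 -1.2
```

```text
cur [557.7   4.6 265. ] [-1.542 -0.346 -1.238] q [-0.69  0.24  0.51  1.92  0.27  0.96 -0.02] F [-0.2 -0.7 -1.8] w 50.0
shift units now [4.76 3.62 1.59]
turn units [-0.004 -0.025 -0.336] shift after turn [2.35 5.54 1.48]
```

Emit:
play_rows(
  plan=[
    [0,0,0,-0.001,-0.005,-0.067,0.9],
    [0,0,0,-0.001,-0.005,-0.067,0.9],
    [0,0,0,-0.001,-0.005,-0.067,0.9],
    [0,0,0,-0.001,-0.005,-0.067,0.9],
    [0,0,0,0,-0.005,-0.067,0.9],
    [0.34,0.8,0.21,0,0,0,0.9],
    [0.34,0.8,0.21,0,0,0,0.9],
    [0.34,0.8,0.21,0,0,0,0.9],
    [0.34,0.8,0.21,0,0,0,0.9],
    [0.34,0.8,0.21,0,0,0,0.9],
    [0.34,0.8,0.21,0,0,0,0.9],
    [0.3,0.7,0.2,0,0,0,0.9],
  ],
)

```text
t: 21.37
tcp_pos: [625.8, -93.2, 229.7]
tool_rot: [-1.576, -0.87, -1.191]
ft_force: [-0.2, -0.3, -0.7]
gripper_width: 49.9
```

Emit:
play_rows(
  plan=[
    [0,0,0,0,0,0,0.9],
    [0,0,0,0,0,0,0.9],
  ],
)

```text
t: 21.53
tcp_pos: [625.4, -93.1, 230.2]
tool_rot: [-1.576, -0.872, -1.194]
ft_force: [-0.0, -0.1, -1.8]
gripper_width: 49.9
```

```bash
python3 go.py 627 -92 230 -1.5708 -0.874 -1.2; python3 - <<'E'
from h import *
for n in('scene','top'): d=snap(n,n+'8')
a=cv2.imread('pics/scene8.png')[100:340,200:420];b=cv2.imread('pics/top8.png')[120:360,220:440]
cv2.imwrite('pics/c8.png',cv2.convertScaleAbs(cv2.resize(np.hstack([a,b]),None,fx=1.8,fy=1.8),alpha=1.3))
E
```

```text
cur [625.4 -93.1 230.2] [-1.576 -0.872 -1.194] q [-0.79  0.5   0.62  1.96  0.84  0.83 -0.48] F [-0.  -0.1 -1.8] w 49.9
shift units now [-0.02 -0.01  0.1 ]
turn units [ 0.     0.002 -0.002] shift after turn [-0.02 -0.01  0.1 ]
```

View pics/c8.png

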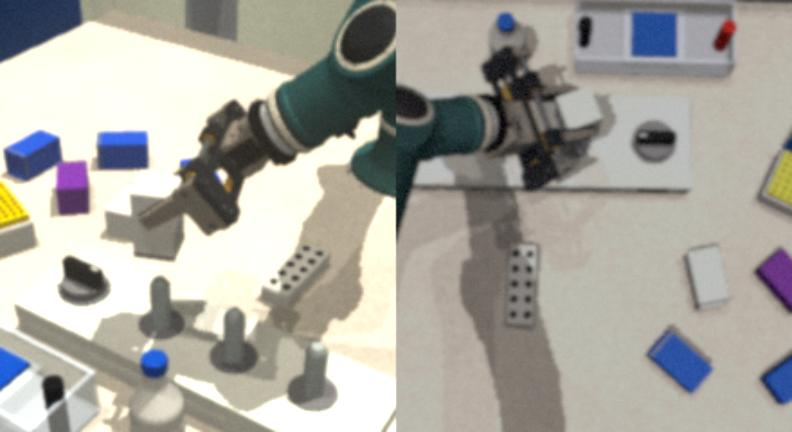

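```bash
python3 - <<'E'
from h import *
d=load('top8'); a=cv2.imread('pics/top8.png')
print(ray(d,321.1,181.1,255), ray(d,281,133,170), ray(d,281,143,120))
b=cv2.resize(a[160:205,295:345],None,fx=10,fy=10,interpolation=cv2.INTER_CUBIC); 
c=cv2.imread('pics/scene8.png')[190:260,255:320]
cv2.imwrite('pics/c9.png',cv2.convertScaleAbs(b,alpha=1.3)); cv2.imwrite('pics/c10.png',cv2.resize(c,None,fx=8,fy=8,interpolation=cv2.INTER_CUBIC))
E
```

```text
[619.37468895 -92.76318332 255.        ] [775.33418421  15.02881378 170.        ] [765.21558153  16.46811165 120.        ]
```

View pics/c9.png

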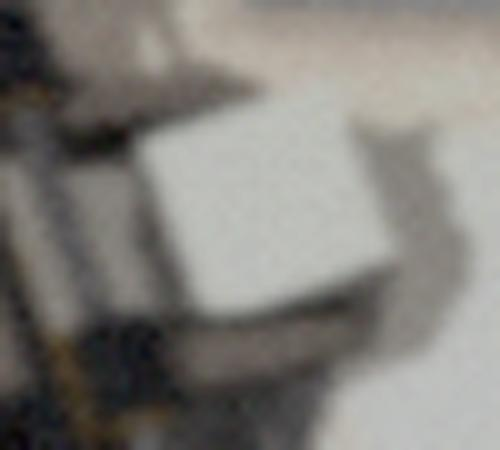

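View pics/c10.png

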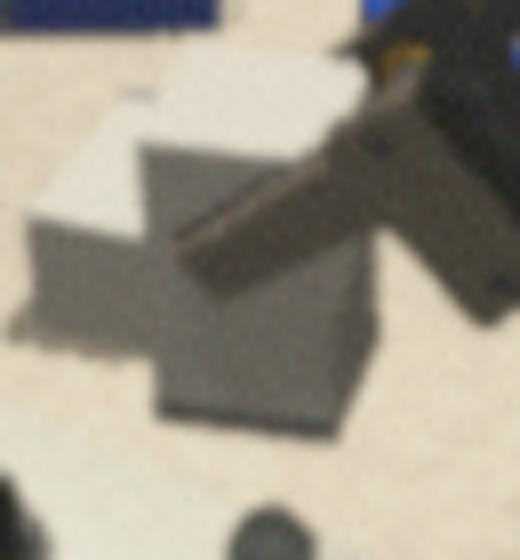

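Emit:
play_rows(
  plan=[
    [0,0,0.1,0,0,0,0.9],
    [-0.6,0.5,0,0,0,0,0.9],
    [-0.6,0.5,0,0,0,0,0.9],
    [-0.6,0.5,0,0,0,0,0.9],
    [-0.6,0.5,0,0,0,0,0.9],
    [-0.3,0.25,0,0,0,0,0.9],
    [0,0,0,0,0,0,0.9],
  ],
)

```text
t: 22.22
tcp_pos: [627.4, -90.5, 159.2]
tool_rot: [-1.577, -0.873, -1.191]
ft_force: [-0.1, 0.0, -1.2]
gripper_width: 49.5
```

```bash
python3 go.py 627 -92 115 -1.5708 -0.874 -1.2
```

```text
cur [627.4 -90.5 159.2] [-1.577 -0.873 -1.191] q [-0.78  0.64  0.61  1.98  0.85  0.72 -0.59] F [-0.1  0.  -1.2] w 49.5
shift units now [-1.66  1.47 -0.04]
turn units [-0.     0.003 -0.001] shift after turn [-1.66  1.47 -0.05]
```

Emit:
play_rows(
  plan=[
    [-0.5,0.42,0,0,0,0,0.9],
    [-0.5,0.42,0,0,0,0,0.9],
    [-0.3,0.25,0,0,0,0,0.9],
    [0,0,0,0,0,0,0.9],
  ],
)

```text
t: 22.55
tcp_pos: [627.8, -91.0, 126.1]
tool_rot: [-1.575, -0.873, -1.194]
ft_force: [0.4, -0.1, -0.9]
gripper_width: 49.7
```

Emit:
play_rows(
  plan=[
    [-0.1,0.08,0,0,0,0,0.9],
    [-0.1,0.08,0,0,0,0,0.9],
    [0,0,0,0,0,0,0.9],
  ],
)

```text
t: 22.8
tcp_pos: [628.2, -91.4, 122.0]
tool_rot: [-1.572, -0.873, -1.198]
ft_force: [-0.0, 0.4, -1.2]
gripper_width: 50.0
```

Emit:
play_rows(
  plan=[
    [-0.1,0.08,0,0,0,0,0.9],
    [-0.1,0.08,0,0,0,0,0.9],
    [0,0,0,0,0,0,0.9],
  ],
)

```text
t: 23.05
tcp_pos: [627.9, -91.3, 116.3]
tool_rot: [-1.573, -0.873, -1.197]
ft_force: [0.1, 0.4, -0.2]
gripper_width: 49.8
```

Emit:
play_rows(
  plan=[
    [-0.07,0.06,0,0,0,0,0.9],
    [0,0,0,0,0,0,0.9],
  ],
)

```text
t: 23.22
tcp_pos: [627.9, -91.4, 114.6]
tool_rot: [-1.573, -0.873, -1.197]
ft_force: [0.4, 0.5, -0.6]
gripper_width: 49.7
```

Emit:
play_rows(
  plan=[
    [-0.07,0.06,0,0,0,0,0.9],
    [0,0,0,0,0,0,0.9],
  ],
)

```text
t: 23.38
tcp_pos: [628.0, -91.4, 112.8]
tool_rot: [-1.573, -0.873, -1.197]
ft_force: [0.3, -0.7, -0.9]
gripper_width: 50.0
```

Emit:
play_rows(
  plan=[
    [-0.05,0.04,0,0,0,0,0.9],
    [0,0,0,0,0,0,0.9],
  ],
)

```text
t: 23.55
tcp_pos: [628.3, -91.6, 112.6]
tool_rot: [-1.573, -0.875, -1.197]
ft_force: [-1.1, 1.3, 4.2]
gripper_width: 50.1
```

Emit:
play_rows(
  plan=[
    [0,0,0,0,0,0,0.2],
    [0,0,0,0,0,0,-0.3],
    [0,0,0,0,0,0,-1],
    [0,0,0,0,0,0,-1],
    [0,0,0,0,0,0,-1],
    [0,-0.4,0,0,0,0,-1],
    [0,-0.8,0,0,0,0,-1],
    [0,-0.8,0,0,0,0,-1],
    [0,-0.8,0,0,0,0,-1],
    [0,-0.8,0,0,0,0,-1],
    [0,-0.8,0,0,0,0,-1],
    [0,-0.8,0,0,0,0,-1],
  ],
)

```text
t: 24.55
tcp_pos: [598.6, -16.2, 179.2]
tool_rot: [-1.573, -0.873, -1.197]
ft_force: [-0.3, 0.2, -0.6]
gripper_width: 91.6
```

```bash
python3 go.py; python3 - <<'E'
from h import *
for n in('scene','top'): d=snap(n,n+'9')
a=cv2.imread('pics/scene9.png')[100:340,200:420];b=cv2.imread('pics/top9.png')[120:360,220:440]
cv2.imwrite('pics/c8.png',cv2.convertScaleAbs(cv2.resize(np.hstack([a,b]),None,fx=1.8,fy=1.8),alpha=1.3))
E
```

```text
cur [598.6 -16.2 179.2] [-1.573 -0.873 -1.197] q [-0.9   0.58  0.58  1.99  0.79  0.86 -0.62] F [-0.3  0.2 -0.6] w 91.6
```

View pics/c8.png

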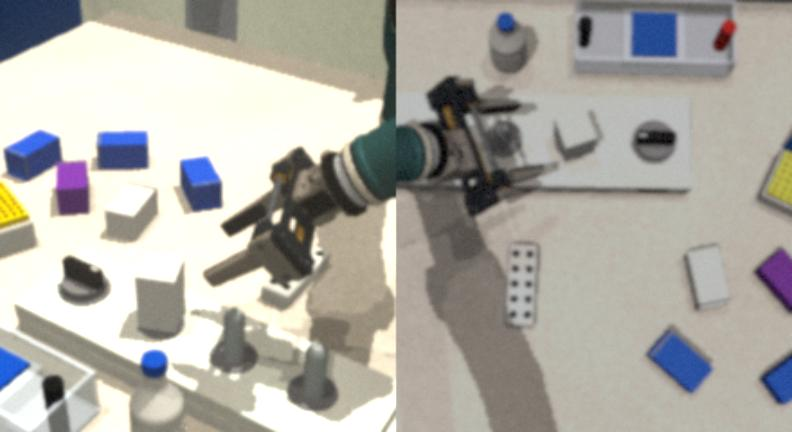

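```bash
cat > mj.py <<'E'
from h import *
import sys
def rect(tag,roi,z=50):
    d=load(tag); mt=cv2.GaussianBlur(d['image'].astype(np.float32),(5,5),0)
    x0,y0,x1,y1=roi; p=mt[y0:y1,x0:x1]; m=((p[...,2]-p[...,0]<6)&(p.mean(2)>105)).astype(np.uint8)
    m=cv2.morphologyEx(m,cv2.MORPH_OPEN,np.ones((3,3)))
    c,_=cv2.findContours(m,0,1); c=max(c,key=cv2.contourArea)+np.array([x0,y0]); r=cv2.minAreaRect(c)
    W=np.array([ray(d,*q,z)[:2] for q in cv2.boxPoints(r)]); print(r,W.round(0).tolist(),W.mean(0).round(1))
rect('top9',(375,250,412,297))
E
python3 mj.py; python3 go.py 600 -150 280 -1.5708 0 0.2; cat > t3.py <<'E'
from t2 import *
E
python3 - <<'E'
import sys; sys.path.insert(0,'.')
exec(open('t2.py').read().split("q0=np")[0])
h=-np.pi/2
q=np.array([-.9,.58,.58,1.99,.79,.86,-.62])
for x in run(q,[((580,-60,280),(h,-.87,-1.2)),((580,-60,280),(h,0,-1.2)),((560,-150,280),(h,0,.2)),((530,-285,200),(h,.7,.2)),((437,-305,24),(h,.7,.2)),((437,-305,200),(h,.7,.2)),((520,-100,280),(h,0,0)),((600,0,265),(h,-.3,-1.2)),((627,18,230),(h,-.874,-1.2)),((627,18,115),(h,-.874,-1.2))]): print(*x)
E
```

```text
((393.3175964355469, 273.429443359375), (32.21417236328125, 17.571369171142578), 77.47119140625) [[453.0, -274.0], [465.0, -323.0], [377.0, -342.0], [365.0, -293.0]] [ 415.2 -307.8]
cur [599.8 -14.2 179.5] [-1.568 -0.871 -1.197] q [-0.9   0.58  0.58  1.98  0.79  0.86 -0.62] F [0.4 0.1 0.7] w 91.9
shift units now [ 7.92  1.6  -2.47]
turn units [ 0.384 -0.828  0.46 ] shift after turn [-1.34 -5.03 -6.66]
[np.float64(0.0), np.float64(0.3), np.float64(0.5), np.float64(0.5), np.float64(0.5), np.float64(0.4), np.float64(0.3), np.float64(0.5)]
[-0.9   0.36  0.63  2.    0.83  0.97 -0.47] 0.0 0.0
[-0.33  0.31  0.47  1.74 -0.15  1.13  0.56] 0.0 0.0
[-0.02  0.3   0.28  1.74 -0.09  1.12  2.05] 0.0 0.0
[0.06 0.79 0.37 1.35 0.12 1.64 2.15] 0.0 0.0
[0.11 0.9  0.35 1.62 0.11 1.25 2.11] 0.0 0.0
[0.07 0.66 0.4  1.59 0.17 1.5  2.17] 0.0 0.0
[-0.14  0.2   0.3   1.85 -0.07  1.09  1.76] 0.0 0.0
[-0.57  0.32  0.45  1.8   0.19  1.    0.13] 0.0 0.0
[-0.94  0.56  0.61  1.86  0.7   0.97 -0.49] 0.0 0.0
[-0.92  0.76  0.59  1.89  0.7   0.8  -0.63] 0.0 0.0
```

Emit:
play_rows(
  plan=[
    [0.77,-0.64,0,0,0,0,-1],
    [0.77,-0.64,0,0,0,0,-1],
    [0.77,-0.64,0,0,0,0,-1],
    [0.77,-0.64,0,0,0,0,-1],
    [0.77,-0.64,0,0,0,0,-1],
    [0,0,0,0.029,-0.063,0.035,-1],
    [0,0,0,0.029,-0.063,0.035,-1],
    [0,0,0,0.029,-0.063,0.035,-1],
    [0,0,0,0.029,-0.063,0.035,-1],
    [0,0,0,0.029,-0.063,0.035,-1],
    [0,0,0,0.029,-0.063,0.035,-1],
    [0,0,0,0.029,-0.063,0.035,-1],
  ],
)

```text
t: 25.65
tcp_pos: [598.6, -18.6, 278.3]
tool_rot: [-1.752, -0.413, -0.408]
ft_force: [-0.6, 0.1, -0.0]
gripper_width: 92.1
```

Emit:
play_rows(
  plan=[
    [0,0,0,0.029,-0.063,0.035,-1],
    [0,0,0,0.029,-0.063,0.035,-1],
    [0,0,0,0.029,-0.063,0.035,-1],
    [0,0,0,0.029,-0.063,0.035,-1],
    [0,0,0,0.029,-0.063,0.035,-1],
    [0,0,0,0.029,-0.063,0.035,-1],
    [0,0,0,0,0,0,-1],
  ],
)

```text
t: 26.23
tcp_pos: [600.0, -21.5, 277.5]
tool_rot: [-1.61, -0.031, 0.12]
ft_force: [0.3, 0.0, -0.6]
gripper_width: 92.0
```

```bash
python3 go.py 530 -285 200 -1.5708 0.7 0.209; python3 go.py 530 -285 200 -1.5708 0 0.209
```

```text
cur [600.  -21.5 277.5] [-1.61  -0.031  0.12 ] q [-0.25  0.32  0.27  1.72 -0.05  1.08  1.72] F [ 0.3  0.  -0.6] w 92.0
shift units now [ -5.17   4.21 -12.51]
turn units [ 0.005 -0.064  0.464] shift after turn [ -2.22   6.93 -12.16]
cur [600.  -21.5 277.5] [-1.61  -0.031  0.12 ] q [-0.25  0.32  0.27  1.72 -0.05  1.08  1.72] F [ 0.3  0.  -0.6] w 92.0
shift units now [ -5.17   4.21 -12.51]
turn units [ 0.026 -0.057  0.019] shift after turn [ -6.16   3.87 -12.16]
```

Emit:
play_rows(
  plan=[
    [0,0,0,0.026,-0.057,0.019,-1],
    [-0.47,0,-0.94,0,0,0,-1],
    [-0.47,0,-0.94,0,0,0,-1],
    [-0.47,0,-0.94,0,0,0,-1],
    [-0.47,0,-0.94,0,0,0,-1],
    [-0.47,0,-0.94,0,0,0,-1],
    [-0.47,0,-0.94,0,0,0,-1],
    [-0.47,0,-0.94,0,0,0,-1],
    [-0.47,0,-0.94,0,0,0,-1],
    [-0.47,0,-0.94,0,0,0,-1],
    [-0.47,0,-0.94,0,0,0,-1],
    [-0.47,0,-0.94,0,0,0,-1],
  ],
)

```text
t: 27.23
tcp_pos: [540.3, -242.6, 277.2]
tool_rot: [-1.572, 0.0, 0.208]
ft_force: [0.2, -0.3, -0.0]
gripper_width: 92.2
```

Emit:
play_rows(
  plan=[
    [-0.47,0.5,-0.94,0,0,0,-1],
    [-0.4,0.5,-0.9,0,0,0,-1],
    [0,0.5,0,0,0,0.075,-1],
    [0,0.5,0,0,0,0.075,-1],
    [0,0.5,0,0,0,0.075,-1],
    [0,0.5,0,0,0,0.075,-1],
    [0,0,0,0,0,0.075,-1],
    [0,0,0,0,0,0.071,-1],
    [0,0,0,0,0,0,-1],
    [0,0,0,0,0,0,-1],
  ],
)

```text
t: 28.07
tcp_pos: [525.2, -281.9, 216.1]
tool_rot: [-1.572, 0.702, 0.212]
ft_force: [-0.2, 0.0, -0.1]
gripper_width: 91.6
```

```bash
python3 - <<'E'
from h import *
d=snap('top','top10')
d=snap('scene','scene10')
import subprocess
a=cv2.imread('pics/scene10.png')[100:340,200:420];b=cv2.imread('pics/top10.png')[120:360,250:470]
cv2.imwrite('pics/c8.png',cv2.convertScaleAbs(cv2.resize(np.hstack([a,b]),None,fx=1.8,fy=1.8),alpha=1.3))
E
sed -i 's/top9/top10/' mj.py; python3 mj.py; python3 go.py 439 -303.5 24 -1.5708 0.7 0.21
```

```text
((393.33441162109375, 273.42132568359375), (32.351806640625, 17.292469024658203), 76.75948333740234) [[453.0, -274.0], [466.0, -322.0], [377.0, -342.0], [365.0, -294.0]] [ 415.3 -307.9]
cur [ 524.5 -283.7  219.6] [-1.574  0.698  0.208] q [0.02 0.76 0.42 1.36 0.11 1.65 2.18] F [-0.1 -0.6 -0.4] w 91.9
shift units now [ 2.92 10.31 -0.05]
turn units [ 0.001 -0.001  0.002] shift after turn [ 2.95 10.31 -0.08]
```

View pics/c8.png

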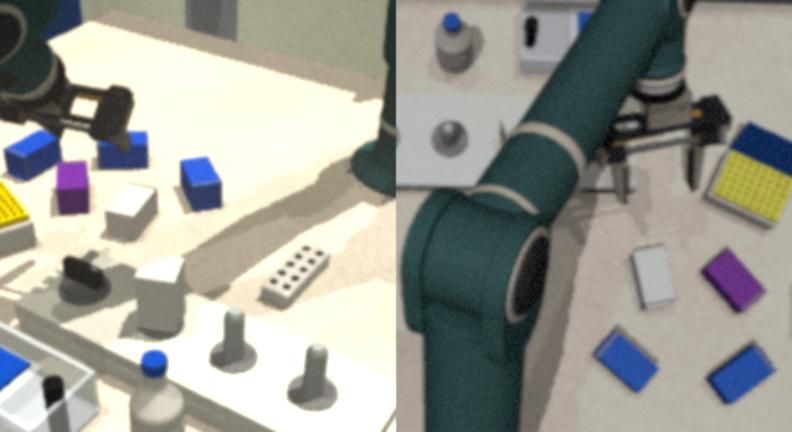

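```bash
python3 - <<'E'
from h import *
d=load('top0'); a=cv2.imread('pics/top0.png')
cv2.imwrite('pics/c9.png',cv2.convertScaleAbs(cv2.resize(a[180:260,370:500],None,fx=6,fy=6,interpolation=cv2.INTER_CUBIC),alpha=1.4))
E
```

```text
(no output)
```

View pics/c9.png

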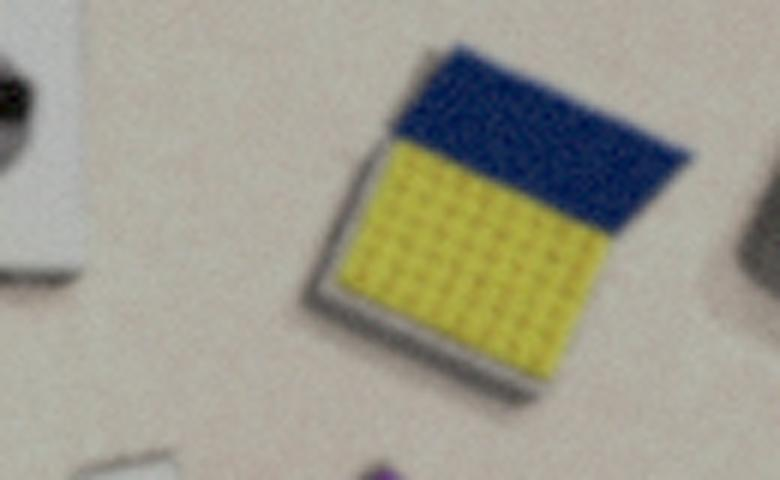

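```bash
python3 - <<'E'
exec(open('t2.py').read().split("q0=np")[0])
h=-np.pi/2
q=np.array([.02,.76,.42,1.36,.11,1.65,2.18])
for x in run(q,[((437,-305,24),(h,.576,.22)),((437,-305,200),(h,.576,.22)),((520,-100,280),(h,0,0)),((600,0,265),(h,-.3,-1.2)),((627,18,230),(h,-.995,-1.2)),((627,18,115),(h,-.995,-1.2))]): print(*x)
E
python3 - <<'E'
import numpy as np
from scipy.spatial.transform import Rotation as Ro
R=Ro.from_euler('xyz',[-np.pi/2,.576,.22]); d=R.apply([0,1,0]); ax=np.array([np.cos(.22),np.sin(.22),0])
G=np.array([459.5,-298,31])-20*ax; G[2]=31; print('G',G,'TCP',G+8*d,'pre',G+8*d-100*d)
E
python3 go.py 485.9 -292.9 107.8 -1.5708 0.576 0.22
```

```text
[np.float64(0.0), np.float64(0.3), np.float64(0.5), np.float64(0.5), np.float64(0.5), np.float64(0.4), np.float64(0.3), np.float64(0.5)]
[0.1  0.84 0.38 1.7  0.06 1.12 2.17] 0.0 0.0
[0.06 0.59 0.43 1.65 0.13 1.4  2.22] 0.0 0.0
[-0.17  0.2   0.34  1.86 -0.08  1.09  1.77] 0.0 0.0
[-0.61  0.33  0.49  1.8   0.17  0.99  0.14] 0.0 0.0
[-1.04  0.64  0.7   1.88  0.75  0.97 -0.56] 0.0 0.0
[-1.    0.84  0.65  1.89  0.73  0.82 -0.71] 0.0 0.0
G [ 439.98205101 -302.36459246   31.        ] TCP [ 435.72968553 -303.31550397   24.29081562] pre [ 488.88425405 -291.42911011  108.15562043]
cur [ 524.5 -283.7  219.6] [-1.574  0.698  0.208] q [0.02 0.76 0.42 1.36 0.11 1.65 2.18] F [-0.1 -0.6 -0.4] w 91.9
shift units now [ 2.07  5.56 -0.03]
turn units [-0.003 -0.006 -0.077] shift after turn [ 1.38  5.77 -0.03]
```

Emit:
play_rows(
  plan=[
    [0,0,0,-0.003,-0.006,-0.077,-1],
    [0.25,0.94,0,0,0,0,-1],
    [0.25,0.94,0,0,0,0,-1],
    [0.25,0.94,0,0,0,0,-1],
    [0.25,0.94,0,0,0,0,-1],
    [0.25,0.94,0,0,0,0,-1],
    [0.25,0.94,0,0,0,0,-1],
    [0,0.5,0,0,0,0,-1],
    [0,0,0,0,0,0,-1],
  ],
)

```text
t: 28.92
tcp_pos: [481.8, -292.6, 100.1]
tool_rot: [-1.568, 0.579, 0.22]
ft_force: [-0.5, 0.4, 0.5]
gripper_width: 91.9
```

```bash
python3 go.py 435.7 -303.3 24.3 -1.5708 0.576 0.22; python3 - <<'E'
from h import *
d=snap('top','top11')
a=cv2.imread('pics/top11.png')[170:310,350:490]
cv2.imwrite('pics/c8.png',cv2.convertScaleAbs(cv2.resize(a,None,fx=4,fy=4),alpha=1.3))
E
```

```text
cur [ 481.8 -292.6  100.1] [-1.568  0.579  0.22 ] q [0.06 0.77 0.39 1.59 0.06 1.29 2.18] F [-0.5  0.4  0.5] w 91.9
shift units now [ 0.09  4.47 -0.03]
turn units [-0.002  0.    -0.002] shift after turn [ 0.08  4.47 -0.02]
```

View pics/c8.png

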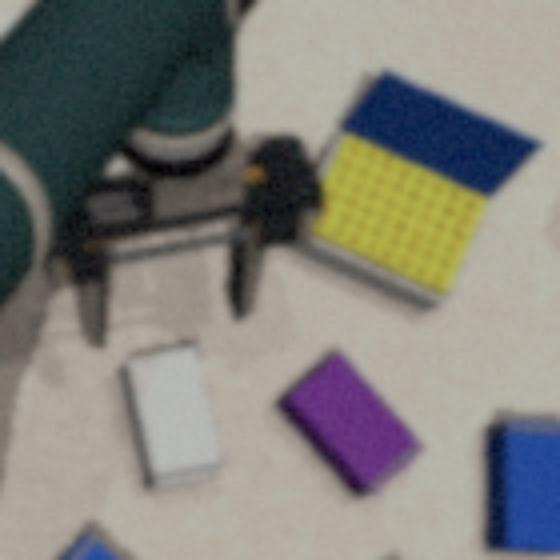

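Emit:
play_rows(
  plan=[
    [0.05,0.7,0,0,0,0,-1],
    [0.03,0.7,0,0,0,0,-1],
    [0,0.7,0,0,0,0,-1],
    [0,0,0,0,0,0,-1],
  ],
)

```text
t: 29.3
tcp_pos: [461.7, -296.9, 63.8]
tool_rot: [-1.568, 0.579, 0.222]
ft_force: [0.2, 0.1, 0.4]
gripper_width: 91.6
```

Emit:
play_rows(
  plan=[
    [0,0.6,0,0,0,0,-1],
    [0,0.6,0,0,0,0,-1],
    [0,0.6,0,0,0,0,-1],
    [0,0.5,0,0,0,0,-1],
    [0,0,0,0,0,0,-1],
  ],
)

```text
t: 29.72
tcp_pos: [435.9, -301.9, 23.6]
tool_rot: [-1.566, 0.582, 0.223]
ft_force: [0.0, 0.3, -0.7]
gripper_width: 91.4
```

```bash
python3 go.py 435.7 -303.3 24.3 -1.5708 0.576 0.22; python3 - <<'E'
from h import *
d=snap('top','top12');e=snap('scene','scene12')
a=np.hstack([d['image'][170:310,350:490],e['image'][140:280,190:330]])
cv2.imwrite('pics/c8.png',cv2.convertScaleAbs(cv2.resize(a,None,fx=2.8,fy=2.8),alpha=1.3))
E
```

```text
cur [ 435.9 -301.9   23.6] [-1.566  0.582  0.223] q [0.09 0.84 0.38 1.71 0.06 1.12 2.18] F [ 0.   0.3 -0.7] w 91.4
shift units now [-0.04 -0.02 -0.07]
turn units [-0.002  0.002 -0.004] shift after turn [-0.04 -0.02 -0.07]
```

View pics/c8.png

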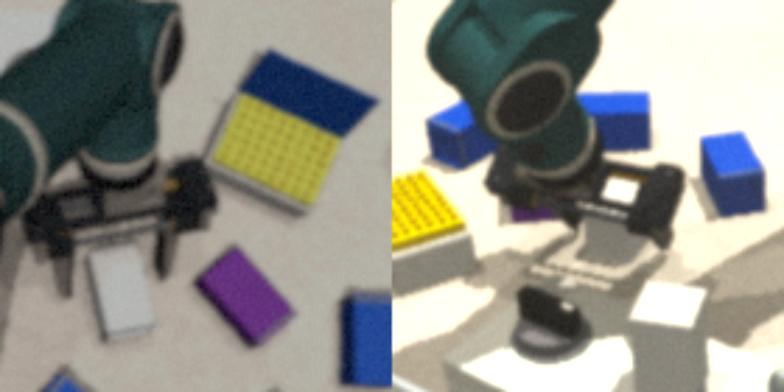

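Jar 2 is straddled by the fingers and the tip box is clear. Closing now, then lifting.

Emit:
play_rows(
  plan=[
    [0,0,-0.07,0,0,0,0],
    [0,0,0,0,0,0,0.9],
    [0,0,0,0,0,0,0.9],
    [0,0,0,0,0,0,0.9],
    [0,0,0,0,0,0,0.9],
    [0,0,0,0,0,0,0.9],
    [0,0,0,0,0,0,0.9],
  ],
  grip_force=40,
)

```text
t: 30.4
tcp_pos: [438.8, -303.3, 25.2]
tool_rot: [-1.568, 0.579, 0.224]
ft_force: [0.2, 0.2, 0.7]
gripper_width: 49.7
```

Emit:
play_rows(
  plan=[
    [-0.15,-0.2,0,0,0,0,0.9],
    [-0.45,-0.7,0,0,0,0,0.9],
    [-0.5,-0.8,0,0,0,0,0.9],
    [-0.5,-0.8,0,0,0,0,0.9],
    [-0.5,-0.8,0,0,0,0,0.9],
    [-0.5,-0.8,0,0,0,0,0.9],
    [-0.5,-0.8,0,0,0,0,0.9],
    [-0.5,-0.8,0,0,0,0,0.9],
    [-0.5,-0.8,0,0,0,0,0.9],
    [-0.5,-0.8,0,0,0,0,0.9],
    [-0.5,-0.8,0,0,0,0,0.9],
    [0,0,0,0,0,0,0.9],
  ],
)

```text
t: 31.4
tcp_pos: [443.3, -304.1, 219.9]
tool_rot: [-1.572, 0.574, 0.221]
ft_force: [0.3, 0.6, -0.8]
gripper_width: 49.7
```

```bash
python3 go.py 560 -130 280 -1.5708 0 0.0
```

```text
cur [ 443.3 -304.1  219.9] [-1.572  0.574  0.221] q [0.05 0.58 0.44 1.63 0.13 1.43 2.23] F [ 0.3  0.6 -0.8] w 49.7
shift units now [ 4.75 -6.66  7.2 ]
turn units [ 0.041  0.137 -0.364] shift after turn [ 5.83 -3.01  8.71]
```

Emit:
play_rows(
  plan=[
    [0,0,0,0.007,0.023,-0.061,0.9],
    [0,0,0,0.007,0.023,-0.061,0.9],
    [0,0,0,0.007,0.023,-0.061,0.9],
    [0,0,0,0.007,0.023,-0.061,0.9],
    [0,0,0,0.007,0.023,-0.061,0.9],
    [0,0,0,0.006,0.022,-0.06,0.9],
    [0.65,-0.33,0.97,0,0,0,0.9],
    [0.65,-0.33,0.97,0,0,0,0.9],
    [0.65,-0.33,0.97,0,0,0,0.9],
    [0.65,-0.33,0.97,0,0,0,0.9],
    [0.65,-0.33,0.97,0,0,0,0.9],
    [0.65,-0.33,0.97,0,0,0,0.9],
  ],
)

```text
t: 32.4
tcp_pos: [519.9, -185.6, 255.4]
tool_rot: [-1.568, 0.005, -0.0]
ft_force: [-0.1, -0.7, -1.0]
gripper_width: 49.6
```

Emit:
play_rows(
  plan=[
    [0.65,-0.33,0.97,0,0,0,0.9],
    [0.65,-0.33,0.97,0,0,0,0.9],
    [0.65,-0.33,0.97,0,0,0,0.9],
    [0,0,0,0,0.07,0,0.9],
    [0,0,0,0,0.07,0,0.9],
    [0,0,0,0,0.07,0,0.9],
    [0,0,0,0,0.07,0,0.9],
    [0,0,0,0,0.07,0,0.9],
    [0,0,0,0,0.07,0,0.9],
    [0,0,0,0,0.07,0,0.9],
    [0,0,0,0,0.07,0,0.9],
    [0,0,0,0,0.07,0,0.9],
  ],
)

```text
t: 33.4
tcp_pos: [558.4, -128.5, 274.7]
tool_rot: [-1.574, 0.005, -0.995]
ft_force: [0.5, -0.5, -1.3]
gripper_width: 49.9
```

```bash
python3 go.py 620 18 240 -1.5708 -0.994 -1.2
```

```text
cur [ 558.4 -128.5  274.7] [-1.574  0.005 -0.995] q [-0.24  0.31  0.51  1.77 -0.16  1.12  0.9 ] F [ 0.5 -0.5 -1.3] w 49.9
shift units now [-4.46  1.73  6.58]
turn units [-0.063  0.121 -0.633] shift after turn [-4.57 -3.84  5.52]
```

Emit:
play_rows(
  plan=[
    [-0.64,0,0.94,0,0,0,0.9],
    [-0.64,0,0.94,0,0,0,0.9],
    [-0.64,0,0.94,0,0,0,0.9],
    [-0.64,0,0.94,0,0,0,0.9],
    [-0.64,0,0.94,0,0,0,0.9],
    [-0.64,0,0.94,0,0,0,0.9],
    [-0.6,0,0.9,0,0,0,0.9],
    [0,0,0,-0.007,0.013,-0.07,0.9],
    [0,0,0,-0.007,0.013,-0.07,0.9],
    [0,0,0,-0.007,0.013,-0.07,0.9],
    [0,0,0,-0.007,0.013,-0.07,0.9],
    [0,0,0,-0.007,0.013,-0.07,0.9],
  ],
)

```text
t: 34.4
tcp_pos: [619.4, 17.7, 275.8]
tool_rot: [-1.601, -0.552, -1.085]
ft_force: [0.0, 0.4, -2.3]
gripper_width: 49.7
```

Emit:
play_rows(
  plan=[
    [0,0,0,-0.007,0.013,-0.07,0.9],
    [0,0,0,-0.007,0.013,-0.07,0.9],
    [0,0,0,-0.007,0.013,-0.07,0.9],
    [0,0,0,-0.007,0.013,-0.07,0.9],
    [0,0,0,0,0,0,0.9],
    [0,0,0,0,0,0,0.9],
  ],
)

```text
t: 34.9
tcp_pos: [619.0, 18.9, 274.0]
tool_rot: [-1.584, -0.989, -1.176]
ft_force: [-0.9, 0.3, -0.4]
gripper_width: 49.9
```

```bash
python3 go.py 627 18 235 -1.5708 -0.994 -1.2; python3 - <<'E'
from h import *
d=snap('top','top13');e=snap('scene','scene13')
a=np.hstack([d['image'][110:290,210:400],e['image'][110:290,240:430]])
cv2.imwrite('pics/c8.png',cv2.convertScaleAbs(cv2.resize(a,None,fx=2.1,fy=2.1),alpha=1.3))
E
```

```text
cur [619.   18.9 274. ] [-1.584 -0.989 -1.176] q [-1.11  0.57  0.77  1.88  0.73  1.01 -0.48] F [-0.9  0.3 -0.4] w 49.9
shift units now [-1.52  1.23  0.37]
turn units [-0.005  0.008 -0.003] shift after turn [-1.53  1.22  0.36]
```

View pics/c8.png

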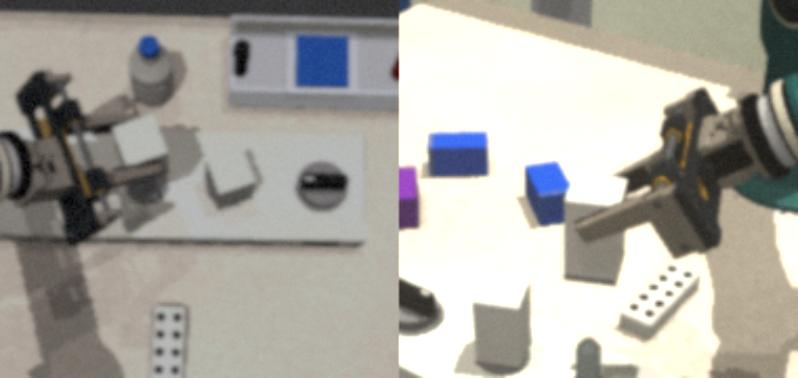

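Emit:
play_rows(
  plan=[
    [0,0,0,-0.005,0.008,-0.003,0.9],
    [-0.5,0.4,0.12,0,0,0,0.9],
    [-0.5,0.4,0.12,0,0,0,0.9],
    [-0.5,0.4,0.12,0,0,0,0.9],
    [0,0,0,0,0,0,0.9],
    [0,0,0,0,0,0,0.9],
  ],
)

```text
t: 35.5
tcp_pos: [627.6, 16.0, 236.6]
tool_rot: [-1.568, -0.995, -1.206]
ft_force: [-0.6, -0.0, -0.5]
gripper_width: 49.9
```

```bash
python3 go.py 627 18 160 -1.5708 -0.994 -1.2; python3 - <<'E'
from h import *
d=snap('top','top14')
a=d['image'][160:205,255:305]
cv2.imwrite('pics/c8.png',cv2.convertScaleAbs(cv2.resize(a,None,fx=10,fy=10,interpolation=cv2.INTER_CUBIC),alpha=1.3))
E
```

```text
cur [627.6  16.  236.6] [-1.568 -0.995 -1.206] q [-1.08  0.65  0.76  1.88  0.72  0.96 -0.53] F [-0.6 -0.  -0.5] w 49.9
shift units now [-3.27  2.    0.  ]
turn units [ 0.001 -0.002  0.001] shift after turn [-3.27  2.    0.01]
```

View pics/c8.png

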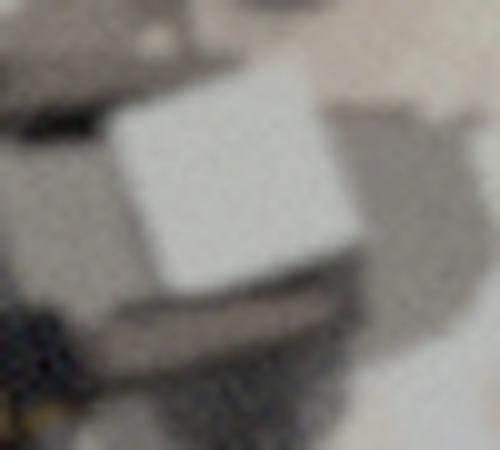

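```bash
python3 - <<'E'
from h import *
d=load('top14'); print(ray(d,278.7,177.8,258), ray(d,321.8,180,255), proj(d,[627.6,16,258]))
for c in [(110,120),(295,60),(360,235),(175,295)]: print(ray(d,255+c[0]/10,160+c[1]/10,258)[:2].round(1))
d=load('top9')
E
```

```text
[624.16681258  12.99760427 258.        ] [622.26224401 -94.4605826  255.        ] [277.53659988 176.43732211]
[638.3  45.1]
[ 6.551e+02 -5.000e-01]
[610.3 -18. ]
[593.7  27.4]
```

Emit:
play_rows(
  plan=[
    [-0.05,-0.08,0.12,0,0,0,0.9],
    [-0.5,0.325,0,0,0,0,0.9],
    [-0.5,0.325,0,0,0,0,0.9],
    [-0.5,0.325,0,0,0,0,0.9],
    [-0.5,0.325,0,0,0,0,0.9],
    [-0.5,0.325,0,0,0,0,0.9],
    [-0.5,0.325,0,0,0,0,0.9],
    [0,0,0,0,0,0,0.9],
  ],
)

```text
t: 36.22
tcp_pos: [628.6, 19.2, 163.2]
tool_rot: [-1.571, -0.995, -1.203]
ft_force: [-0.4, -0.3, -0.5]
gripper_width: 49.7
```

```bash
python3 go.py 628 19 122 -1.5708 -0.994 -1.2
```

```text
cur [628.6  19.2 163.2] [-1.571 -0.995 -1.203] q [-1.05  0.78  0.72  1.89  0.7   0.86 -0.62] F [-0.4 -0.3 -0.5] w 49.7
shift units now [-1.73  1.12 -0.03]
turn units [ 0.001 -0.001  0.001] shift after turn [-1.73  1.12 -0.03]
```

Emit:
play_rows(
  plan=[
    [-0.5,0.325,0,0,0,0,0.9],
    [-0.5,0.325,0,0,0,0,0.9],
    [-0.5,0.325,0,0,0,0,0.9],
    [-0.1,0.065,0,0,0,0,0.9],
    [0,0,0,0,0,0,0.9],
  ],
)

```text
t: 36.63
tcp_pos: [629.4, 19.3, 126.8]
tool_rot: [-1.567, -0.995, -1.206]
ft_force: [0.3, 0.3, -1.6]
gripper_width: 49.8
```

Emit:
play_rows(
  plan=[
    [-0.1,0.065,0,0,0,0,0.9],
    [0,0,0,0,0,0,0.9],
  ],
)

```text
t: 36.8
tcp_pos: [630.0, 19.4, 125.6]
tool_rot: [-1.563, -0.994, -1.21]
ft_force: [-0.3, -0.1, -1.5]
gripper_width: 49.6
```

Emit:
play_rows(
  plan=[
    [-0.07,0.045,0,0,0,0,0.9],
    [0,0,0,0,0,0,0.9],
  ],
)

```text
t: 36.97
tcp_pos: [630.0, 19.5, 124.0]
tool_rot: [-1.563, -0.994, -1.21]
ft_force: [-1.0, -1.7, -0.2]
gripper_width: 49.9
```

Emit:
play_rows(
  plan=[
    [-0.1,0.065,0,0,0,0,0.9],
    [0,0,0,0,0,0,0.9],
  ],
)

```text
t: 37.13
tcp_pos: [629.8, 19.5, 121.3]
tool_rot: [-1.563, -0.994, -1.209]
ft_force: [-0.4, -0.5, -0.8]
gripper_width: 50.4
```

Emit:
play_rows(
  plan=[
    [-0.1,0.065,0,0,0,0,0.9],
    [0,0,0,0,0,0,0.9],
  ],
)

```text
t: 37.3
tcp_pos: [629.7, 19.5, 118.7]
tool_rot: [-1.564, -0.994, -1.208]
ft_force: [0.3, 0.9, -1.4]
gripper_width: 50.0
```

Emit:
play_rows(
  plan=[
    [-0.07,0.045,0,0,0,0,0.9],
    [0,0,0,0,0,0,0.9],
  ],
)

```text
t: 37.47
tcp_pos: [629.8, 19.4, 117.2]
tool_rot: [-1.564, -0.994, -1.209]
ft_force: [0.4, -0.7, -1.2]
gripper_width: 49.6
```

Emit:
play_rows(
  plan=[
    [-0.07,0.045,0,0,0,0,0.9],
    [0,0,0,0,0,0,0.9],
  ],
)

```text
t: 37.63
tcp_pos: [630.1, 19.4, 116.8]
tool_rot: [-1.564, -0.996, -1.209]
ft_force: [-1.6, 1.7, 5.1]
gripper_width: 49.8
```

Emit:
play_rows(
  plan=[
    [-0.05,0.03,0,0,0,0,0.9],
    [0,0,0,0,0,0,0.9],
  ],
)

```text
t: 37.8
tcp_pos: [630.3, 19.3, 116.7]
tool_rot: [-1.564, -0.998, -1.209]
ft_force: [-3.5, 2.6, 10.3]
gripper_width: 49.6
```

Emit:
play_rows(
  plan=[
    [0,0,0,0,0,0,0.2],
    [0,0,0,0,0,0,-0.3],
    [0,0,0,0,0,0,-1],
    [0,0,0,0,0,0,-1],
    [0,0,0,0,0,0,-1],
    [0,-0.4,0,0,0,0,-1],
    [0,-0.8,0,0,0,0,-1],
    [0,-0.8,0,0,0,0,-1],
    [0,-0.8,0,0,0,0,-1],
    [0,-0.8,0,0,0,0,-1],
    [0,-0.8,0,0,0,0,-1],
    [0,-0.8,0,0,0,0,-1],
  ],
)

```text
t: 38.8
tcp_pos: [597.8, 101.9, 171.9]
tool_rot: [-1.564, -0.994, -1.209]
ft_force: [0.7, -0.1, -0.0]
gripper_width: 91.9
```

Emit:
play_rows(
  plan=[
    [0.84,-0.54,0,0,0,0,-1],
    [0.84,-0.54,0,0,0,0,-1],
    [0.84,-0.54,0,0,0,0,-1],
    [0.84,-0.54,0,0,0,0,-1],
    [0.84,-0.54,0,0,0,0,-1],
  ],
)

```text
t: 39.22
tcp_pos: [597.7, 100.5, 272.2]
tool_rot: [-1.564, -0.994, -1.208]
ft_force: [1.0, -0.1, -0.4]
gripper_width: 92.0
```

```bash
python3 go.py 540 220 260 -1.5708 0 0; python3 - <<'E'
from h import *
d=snap('top','top15');e=snap('scene','scene15')
a=np.hstack([d['image'][150:300,160:410],e['image'][200:350,240:490]])
cv2.imwrite('pics/c8.png',cv2.convertScaleAbs(cv2.resize(a,None,fx=1.6,fy=1.6),alpha=1.3))
E
```

```text
cur [597.7 100.5 272.2] [-1.564 -0.994 -1.208] q [-1.19  0.6   0.72  1.82  0.66  1.14 -0.53] F [ 1.  -0.1 -0.4] w 92.0
shift units now [-4.12 -5.21 -0.55]
turn units [ 0.377 -0.7    0.554] shift after turn [-2.89  0.61  5.98]
```

View pics/c8.png

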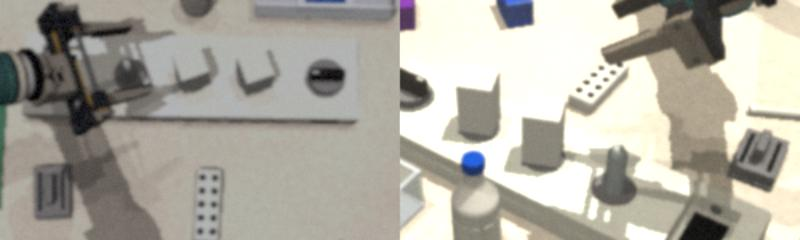

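Emit:
play_rows(
  plan=[
    [0,0,0,0.029,-0.054,0.0426,-1],
    [0,0,0,0.029,-0.054,0.0426,-1],
    [0,0,0,0.029,-0.054,0.0426,-1],
    [0,0,0,0.029,-0.054,0.0426,-1],
    [0,0,0,0.029,-0.054,0.0426,-1],
    [0,0,0,0.029,-0.054,0.0426,-1],
    [0,0,0,0.029,-0.054,0.0426,-1],
    [0,0,0,0.029,-0.054,0.0426,-1],
    [0,0,0,0.029,-0.054,0.0426,-1],
    [0,0,0,0.029,-0.054,0.0426,-1],
    [0,0,0,0.029,-0.054,0.0426,-1],
    [0,0,0,0.029,-0.054,0.0426,-1],
  ],
)

```text
t: 40.32
tcp_pos: [597.5, 100.4, 270.9]
tool_rot: [-1.614, -0.068, -0.082]
ft_force: [0.3, 0.1, 0.3]
gripper_width: 91.9
```

```bash
python3 go.py 540 90 260 -1.5708 0 0; python3 - <<'E'
from h import *
mt=np.load('pics/mt.npy').astype(np.float32);ms=np.load('pics/ms.npy').astype(np.float32)
def grid(img,x0,y0,x1,y1,f,al,fn,st=5):
    A=cv2.resize(img[y0:y1,x0:x1],None,fx=f,fy=f,interpolation=cv2.INTER_CUBIC);A=np.clip(A*al,0,255).astype(np.uint8)
    for i in range(x0,x1,st): cv2.line(A,(int((i-x0+.5)*f),0),(int((i-x0+.5)*f),6),(0,0,255),1);cv2.putText(A,str(i),(int((i-x0+.5)*f)-8,16),0,.35,(0,0,255),1)
    for i in range(y0,y1,st): cv2.line(A,(0,int((i-y0+.5)*f)),(6,int((i-y0+.5)*f)),(0,0,255),1);cv2.putText(A,str(i),(8,int((i-y0+.5)*f)+4),0,.35,(0,0,255),1)
    cv2.imwrite(fn,A)
grid(mt,170,240,220,295,10,1.5,'pics/c9.png')
grid(mt,165,160,225,235,8,1.5,'pics/c10.png')
E
```

```text
cur [597.5 100.4 270.9] [-1.614 -0.068 -0.082] q [-0.51  0.32  0.33  1.73 -0.05  1.05  1.3 ] F [0.3 0.1 0.3] w 91.9
shift units now [-2.85  0.39 -0.74]
turn units [ 0.029 -0.053  0.042] shift after turn [-2.87  0.55 -0.52]
```

View pics/c9.png

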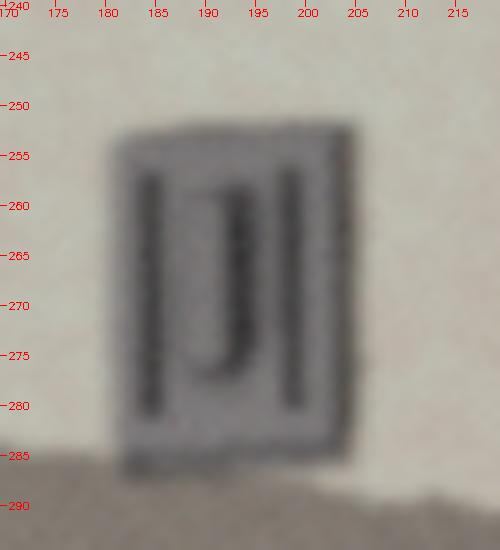

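View pics/c10.png

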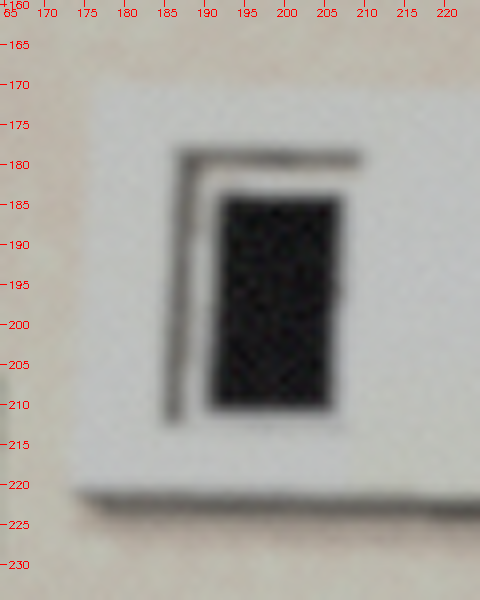

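```bash
python3 - <<'E'
from h import *
d=load('top0'); r=lambda u,v,z: ray(d,u,v,z)[:2].round(1)
print('slots',r(184.5,256.8,22),r(184.5,281.3,22),r(198.4,256.2,22),r(198.9,280.3,22))
print('R base',r(205.2,252,0),r(204.6,285.2,0),'L top',r(181.3,254.5,14),r(182.3,286.5,6))
print('rib top',r(190.4,268,48),'mid slots',r(191.6,268.6,22))
print('bay: wall outer L edge deck',r(186.2,178.5,50),r(185.0,212,50),'top edge',r(187,178.2,50),r(209.5,178.2,50))
print('black pad',[r(*p,28).tolist() for p in((191.5,183.7),(206.7,183.7),(205.7,210),(190.3,210))])
print('dryer deck corners',[r(*p,50).tolist() for p in((176,170.5),(174,221.3),(381,174),(383.3,225))])
E
```

```text
slots [451.9 286.1] [381.9 281.7] [454.6 246.6] [385.7 241.2]
R base [470.4 232. ] [373.9 228.3] L top [459.4 297.5] [368.3 290.6]
rib top [417.3 261.9] mid slots [418.5 263.9]
bay: wall outer L edge deck [675.7 289.2] [576.9 286.5] top edge [676.7 287. ] [678.4 222.4]
black pad [[666.7, 277.9], [667.9, 233.7], [589.2, 232.2], [588.0, 276.6]]
dryer deck corners [[698.8, 320.0], [549.1, 315.9], [704.5, -273.7], [553.3, -280.0]]
```

```bash
cat > edge.py <<'E'
from h import *
from scipy.ndimage import gaussian_filter1d
d=load('top0'); g=np.load('pics/mt.npy').astype(np.float32).mean(2)
def edge(axis,rng,win,sign,sm=0.8):
    # axis 'v': for each column in rng, find row of max sign*gradient within win
    pts=[]
    for k in range(*rng):
        p=g[:,k] if axis=='v' else g[k,:]
        gr=np.gradient(gaussian_filter1d(p.astype(float),sm))*sign
        w=np.arange(win[0],win[1]); y=gr[w]; i=int(np.argmax(y))
        if 0<i<len(w)-1:
            a,b,c=y[i-1],y[i],y[i+1]; o=.5*(a-c)/(a-2*b+c) if (a-2*b+c)!=0 else 0
            pts.append((k,w[i]+o))
    pts=np.array(pts); f=np.polyfit(pts[:,0],pts[:,1],1); r=pts[:,1]-np.polyval(f,pts[:,0]); m=abs(r)<max(.3,1.5*r.std()); f=np.polyfit(pts[m,0],pts[m,1],1)
    return f,(pts[m,1]-np.polyval(f,pts[m,0])).std()
E
python3 - <<'E'
from edge import *
def ev(nm,axis,rng,win,sign,z):
    f,s=edge(axis,rng,win,sign); o=[]
    for k in (rng[0],rng[1]-1):
        q=np.polyval(f,k); uv=(k,q) if axis=='v' else (q,k); o.append(ray(d,*uv,z)[:2].round(1).tolist())
    print(nm,f.round(3),'res',s.round(2),o,'mid',np.mean(o,0).round(1))
ev('cover far z6','v',(185,201),(248,256),-1,6)
ev('cover near z0','v',(186,202),(282,290),1,0)
ev('cover near top edge body z22?','v',(186,200),(279,286),-1,22)
ev('cover left','h',(256,282),(177,184),-1,14)
ev('cover right z0','h',(256,282),(202,209),1,0)
ev('slotL c L','h',(259,279),(181,185),-1,22); ev('slotL R','h',(259,279),(184,188),1,22)
ev('slotR L','h',(259,279),(195,199),-1,22); ev('slotR R','h',(259,279),(198,203),1,22)
ev('rib L?','h',(262,275),(185,190),1,48)
ev('rib topR','h',(262,275),(190,195),-1,48)
ev('rib base R','h',(262,275),(193,198),1,22)
ev('bay far','v',(190,208),(174,180),-1,50)
ev('bay left','h',(183,210),(182,188),-1,50)
ev('pad L','h',(187,208),(187,194),-1,28);ev('pad R','h',(187,208),(203,210),1,28)
ev('pad far','v',(194,204),(180,187),-1,28);ev('pad near','v',(194,204),(206,213),1,28)
ev('deck near','v',(180,375),(218,224),-1,50)
E
```

```text
cover far z6 [-4.70000e-02  2.60774e+02] res 0.14 [[467.7, 289.1], [470.7, 245.9]] mid [469.2 267.5]
cover near z0 [-1.74000e-01  3.20484e+02] res 0.26 [[364.3, 281.0], [372.7, 238.6]] mid [368.5 259.8]
cover near top edge body z22? [-1.20000e-01  3.06806e+02] res 0.15 [[373.0, 276.9], [378.3, 240.5]] mid [375.6 258.7]
cover left [1.90000e-02 1.76686e+02] res 0.18 [[455.1, 296.2], [383.3, 290.2]] mid [419.2 293.2]
cover right z0 [6.00000e-03 2.03849e+02] res 0.09 [[458.6, 230.8], [386.0, 226.3]] mid [422.3 228.6]
slotL c L [1.70000e-02 1.77514e+02] res 0.25 [[445.4, 293.1], [391.1, 288.7]] mid [418.2 290.9]
slotL R [5.00000e-03 1.84994e+02] res 0.1 [[445.7, 280.9], [391.4, 277.3]] mid [418.6 279.1]
slotR L [2.00000e-03 1.96884e+02] res 0.05 [[446.5, 249.0], [392.1, 245.7]] mid [419.3 247.4]
slotR R [8.00000e-03 1.97776e+02] res 0.03 [[446.6, 241.8], [392.3, 238.3]] mid [419.4 240. ]
rib L? [1.7000e-02 1.8174e+02] res 0.04 [[433.9, 274.7], [400.2, 272.1]] mid [417.  273.4]
rib topR [8.00000e-03 1.89883e+02] res 0.03 [[434.3, 258.9], [400.5, 256.6]] mid [417.4 257.8]
rib base R [1.10000e-02 1.92063e+02] res 0.04 [[437.7, 255.3], [403.3, 252.9]] mid [420.5 254.1]
bay far [1.50000e-02 1.74874e+02] res 0.04 [[678.5, 278.5], [679.1, 229.6]] mid [678.8 254. ]
bay left [-5.80000e-02  1.96671e+02] res 0.05 [[662.3, 288.7], [585.6, 288.2]] mid [624.  288.4]
pad L [-5.40000e-02  2.02267e+02] res 0.08 [[656.8, 275.5], [597.0, 275.1]] mid [626.9 275.3]
pad R [-5.90000e-02  2.18174e+02] res 0.12 [[658.0, 232.0], [598.1, 232.1]] mid [628. 232.]
pad far [2.30000e-02 1.79635e+02] res 0.06 [[665.8, 270.6], [665.9, 244.4]] mid [665.8 257.5]
pad near [5.00000e-03 2.09892e+02] res 0.03 [[585.9, 265.8], [586.4, 239.9]] mid [586.2 252.8]
deck near [2.00000e-02 2.17212e+02] res 0.09 [[551.1, 299.1], [554.0, -253.3]] mid [552.6  22.9]
```

```bash
python3 go.py 419.5 261 120 -1.5708 0 0.066
```

```text
cur [597.5 100.4 270.9] [-1.614 -0.068 -0.082] q [-0.51  0.32  0.33  1.73 -0.05  1.05  1.3 ] F [0.3 0.1 0.3] w 91.9
shift units now [-10.02   6.56   7.56]
turn units [ 0.031 -0.095  0.041] shift after turn [-8.35  7.55  8.6 ]
```

Emit:
play_rows(
  plan=[
    [0,0,0,0.016,-0.048,0.021,-1],
    [0,0,0,0.015,-0.047,0.02,-1],
    [-0.83,0,0.86,0,0,0,-1],
    [-0.83,0,0.86,0,0,0,-1],
    [-0.83,0,0.86,0,0,0,-1],
    [-0.83,0,0.86,0,0,0,-1],
    [-0.83,0.5,0.86,0,0,0,-1],
    [-0.83,0.7,0.86,0,0,0,-1],
    [-0.83,0.8,0.86,0,0,0,-1],
    [-0.83,0.8,0.86,0,0,0,-1],
    [-0.83,0.8,0.86,0,0,0,-1],
    [-0.83,0.8,0.86,0,0,0,-1],
  ],
)

```text
t: 41.32
tcp_pos: [420.5, 261.9, 180.5]
tool_rot: [-1.575, -0.002, 0.061]
ft_force: [1.0, 0.4, 0.6]
gripper_width: 91.7
```

Emit:
play_rows(
  plan=[
    [0,1,0,0,0,0,-1],
    [0,1,0,0,0,0,-1],
    [0,1,0,0,0,0,-1],
    [0,0,0,0,0,0,-1],
    [0,0,0,0,0,0,-1],
  ],
)

```text
t: 41.73
tcp_pos: [421.4, 260.6, 120.8]
tool_rot: [-1.576, -0.001, 0.061]
ft_force: [0.3, 0.3, 0.4]
gripper_width: 92.0
```

```bash
python3 go.py 419.5 261 36 -1.5708 0 0.066; python3 - <<'E'
from h import *
e=snap('scene','scene16')
a=e['image'][210:360,400:560]
cv2.imwrite('pics/c8.png',cv2.convertScaleAbs(cv2.resize(a,None,fx=4,fy=4),alpha=1.3))
E
```

```text
cur [421.4 260.6 120.8] [-1.576e+00 -1.000e-03  6.100e-02] q [-0.75  0.36  0.15  2.07 -0.07  0.72  1.08] F [0.3 0.3 0.4] w 92.0
shift units now [-0.09  4.24  0.05]
turn units [ 0.004 -0.003  0.   ] shift after turn [-0.09  4.24  0.03]
```

View pics/c8.png

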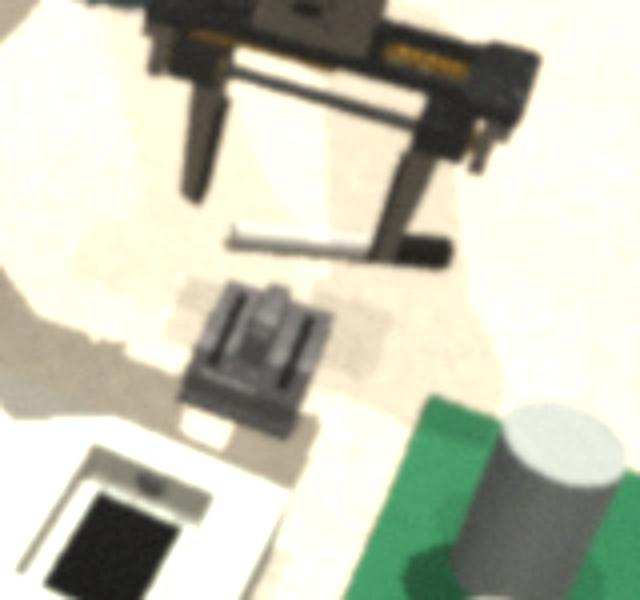

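Emit:
play_rows(
  plan=[
    [-0.09,0.9,0.03,0.004,-0.003,0,-1],
    [0,0.9,0,0,0,0,-1],
    [0,0.9,0,0,0,0,-1],
    [0,0.9,0,0,0,0,-1],
    [0,0.6,0,0,0,0,-1],
    [0,0,0,0,0,0,-1],
  ],
)

```text
t: 42.28
tcp_pos: [420.4, 261.4, 37.0]
tool_rot: [-1.569, -0.002, 0.066]
ft_force: [0.2, 0.1, -0.4]
gripper_width: 92.0
```

Emit:
play_rows(
  plan=[
    [0,0,0,0,0,0,0.5],
    [0,0,0,0,0,0,0.9],
    [0,0,0,0,0,0,0.9],
    [0,0,0,0,0,0,0.9],
    [0,0,0,0,0,0,0.9],
    [0,0,0,0,0,0,0.9],
    [0,0,0,0,0,0,0.9],
    [0,0,0,0,0,0,0.9],
    [0,0,0,0,0,0,0.9],
  ],
  grip_force=50,
)

```text
t: 43.03
tcp_pos: [420.8, 261.7, 37.8]
tool_rot: [-1.568, -0.004, 0.066]
ft_force: [-0.2, -0.3, -0.2]
gripper_width: 33.8
```

```bash
python3 go.py
```

```text
cur [420.8 261.7  37.8] [-1.568 -0.004  0.066] q [-0.72  0.5   0.12  2.11 -0.12  0.53  1.12] F [-0.2 -0.3 -0.2] w 33.8
```

Emit:
play_rows(
  plan=[
    [0,0,0,0,0,0,1],
    [0,0,0,0,0,0,1],
    [0,0,0,0,0,0,1],
    [0,0,0,0,0,0,1],
    [0,0,0,0,0,0,1],
    [0,0,0,0,0,0,1],
    [0,0,0,0,0,0,1],
  ],
)

```text
t: 43.62
tcp_pos: [420.9, 261.9, 37.9]
tool_rot: [-1.568, -0.004, 0.066]
ft_force: [0.6, 1.3, 0.5]
gripper_width: 13.5
```

```bash
python3 go.py
```

```text
cur [420.9 261.9  37.9] [-1.568 -0.004  0.066] q [-0.72  0.5   0.12  2.11 -0.12  0.53  1.12] F [0.6 1.3 0.5] w 13.5
```

Emit:
play_rows(
  plan=[
    [0,-0.3,0,0,0,0,1],
    [0,-0.8,0,0,0,0,1],
    [0,-1,0,0,0,0,1],
    [0,-1,0,0,0,0,1],
    [0,-1,0,0,0,0,1],
    [0,-1,0,0.0,0.039,0,1],
    [0.9,-0.5,0,0,0,0,1],
    [0.9,0,0,0,0,0,1],
    [0.9,0,0,0,0,0,1],
    [0.9,0,0,0,0,0,1],
    [0.9,0,0,0,0,0,1],
    [0.9,0,0,0,0,0,1],
  ],
)

```text
t: 44.62
tcp_pos: [528.9, 261.4, 150.3]
tool_rot: [-1.569, -0.003, 0.005]
ft_force: [-0.2, -0.1, -1.1]
gripper_width: 13.4
```

Emit:
play_rows(
  plan=[
    [0.9,0,0,0,0,0,1],
    [0.9,0,0,0,0,0,1],
    [0.9,0,0,0,0,0,1],
    [0.9,0,0,0,0,0,1],
    [0.9,0,0,0,0,0,1],
    [0.4,0,-0.3,0,0,0,1],
    [0,0,0,0,0,0,1],
    [0,0,0,0,0,0,1],
  ],
)

```text
t: 45.28
tcp_pos: [625.8, 255.1, 150.1]
tool_rot: [-1.569, -0.002, 0.003]
ft_force: [-0.4, 0.0, -2.5]
gripper_width: 13.4
```

```bash
python3 go.py 628 254.5 103 -1.5708 0 0.005; python3 - <<'E'
from h import *
e=snap('scene','scene17');e2=snap('top','top17')
a=np.hstack([e['image'][210:390,380:540],e2['image'][130:310,130:290]])
cv2.imwrite('pics/c8.png',cv2.convertScaleAbs(cv2.resize(a,None,fx=2.5,fy=2.5),alpha=1.3))
E
```

```text
cur [625.8 255.1 150.1] [-1.569 -0.002  0.003] q [-0.57  0.59  0.2   1.61 -0.13  0.96  1.24] F [-0.4  0.  -2.5] w 13.4
shift units now [ 0.1   2.35 -0.03]
turn units [-0.001 -0.001  0.001] shift after turn [ 0.11  2.35 -0.03]
```

View pics/c8.png

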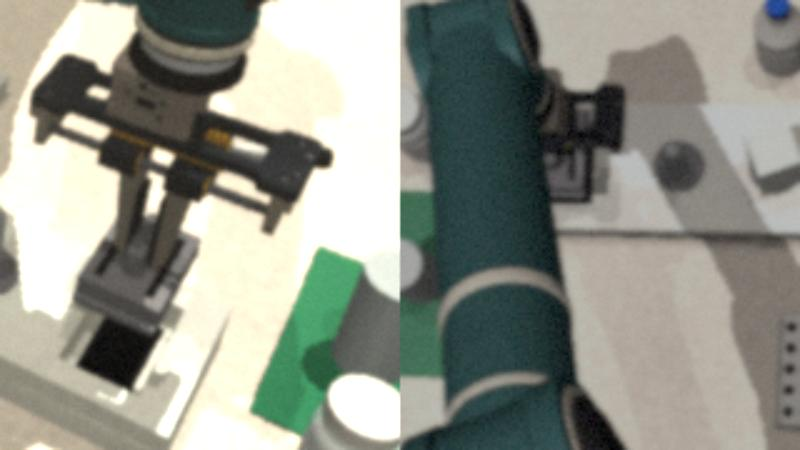

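Emit:
play_rows(
  plan=[
    [0.11,0.6,-0.03,0,0,0,1],
    [0,0.7,0,0,0,0,1],
    [0,0.7,0,0,0,0,1],
    [0,0.6,0,0,0,0,1],
    [0,0.2,0,0,0,0,1],
    [0,0,0,0,0,0,1],
  ],
)

```text
t: 45.88
tcp_pos: [627.5, 255.5, 92.0]
tool_rot: [-1.57, 0.0, 0.005]
ft_force: [-0.6, 0.7, -1.5]
gripper_width: 13.7
```

```bash
python3 go.py 628 254.5 91 -1.5708 0 0.005; python3 - <<'E'
from h import *
m=np.mean([eyes.read_camera('scene')['image'].astype(float) for _ in range(4)],0)
a=m[290:400,380:490]
cv2.imwrite('pics/c8.png',np.clip(cv2.resize(a,None,fx=6,fy=6,interpolation=cv2.INTER_CUBIC)*1.1,0,255).astype(np.uint8))
E
python3 go.py 628 254.5 91 -1.5708 0 0.005
```

```text
cur [627.5 255.5  92. ] [-1.57   0.     0.005] q [-0.56  0.66  0.18  1.63 -0.15  0.86  1.26] F [-0.6  0.7 -1.5] w 13.7
shift units now [ 0.03  0.05 -0.05]
turn units [-0.001  0.    -0.   ] shift after turn [ 0.03  0.05 -0.05]
cur [629.5 256.1  95.2] [-1.568 -0.005  0.005] q [-0.56  0.66  0.19  1.63 -0.15  0.86  1.26] F [-0.6 -0.8 -1.6] w 13.9
shift units now [-0.07  0.21 -0.08]
turn units [-0.002 -0.     0.003] shift after turn [-0.07  0.21 -0.08]
```

View pics/c8.png

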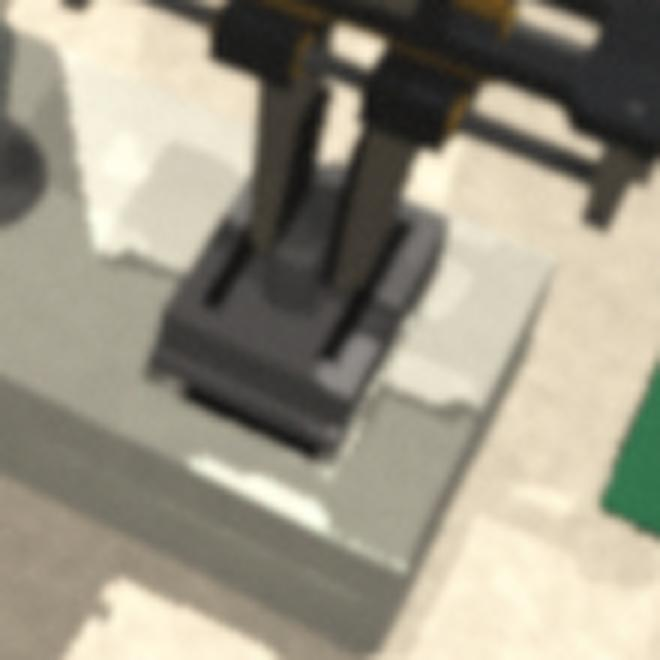

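Emit:
play_rows(
  plan=[
    [0,0,0,0,0,0,1],
  ],
)

```text
t: 46.17
tcp_pos: [629.4, 256.1, 95.3]
tool_rot: [-1.567, -0.005, 0.005]
ft_force: [-0.3, -0.2, -0.9]
gripper_width: 13.6
```

Emit:
play_rows(
  plan=[
    [0,0,0,0,0,0,1],
  ],
)

```text
t: 46.25
tcp_pos: [629.3, 256.1, 95.3]
tool_rot: [-1.568, -0.004, 0.005]
ft_force: [0.4, -1.1, -1.7]
gripper_width: 13.6
```

Emit:
play_rows(
  plan=[
    [0,0,0,0,0,0,1],
  ],
)

```text
t: 46.33
tcp_pos: [629.2, 256.1, 95.1]
tool_rot: [-1.568, -0.004, 0.005]
ft_force: [-0.2, 0.5, -2.2]
gripper_width: 13.5
```

Emit:
play_rows(
  plan=[
    [0,0,0,0,0,0,1],
  ],
)

```text
t: 46.42
tcp_pos: [629.0, 256.0, 94.8]
tool_rot: [-1.568, -0.004, 0.005]
ft_force: [-0.2, 0.7, -0.4]
gripper_width: 13.8
```

Emit:
play_rows(
  plan=[
    [-0.05,0.1,-0.07,0,0,0,1],
    [0,0.1,0,0,0,0,1],
    [0,0,0,0,0,0,1],
    [0,0,0,0,0,0,1],
    [0,0,0,0,0,0,1],
  ],
)

```text
t: 46.83
tcp_pos: [627.9, 254.5, 90.4]
tool_rot: [-1.568, -0.003, 0.005]
ft_force: [0.5, 0.8, -1.0]
gripper_width: 13.8
```

Emit:
play_rows(
  plan=[
    [0,0.1,0,0,0,0,1],
    [0,0,0,0,0,0,1],
    [0,0,0,0,0,0,1],
    [0,0,0,0,0,0,1],
  ],
)

```text
t: 47.17
tcp_pos: [627.9, 254.6, 88.5]
tool_rot: [-1.568, -0.003, 0.005]
ft_force: [0.8, -0.4, -1.3]
gripper_width: 13.8
```

Emit:
play_rows(
  plan=[
    [0,0.05,0,0,0,0,1],
    [0,0,0,0,0,0,1],
    [0,0,0,0,0,0,1],
    [0,0,0,0,0,0,1],
  ],
)

```text
t: 47.5
tcp_pos: [627.9, 254.6, 87.5]
tool_rot: [-1.568, -0.003, 0.005]
ft_force: [-0.0, -0.2, -2.0]
gripper_width: 13.5
```

Emit:
play_rows(
  plan=[
    [0,0.05,0,0,0,0,1],
    [0,0,0,0,0,0,1],
    [0,0,0,0,0,0,1],
  ],
)

```text
t: 47.75
tcp_pos: [627.9, 254.5, 86.4]
tool_rot: [-1.568, -0.003, 0.005]
ft_force: [-0.2, 0.7, -1.3]
gripper_width: 13.6
```

Emit:
play_rows(
  plan=[
    [0,0.05,0,0,0,0,1],
    [0,0,0,0,0,0,1],
    [0,0,0,0,0,0,1],
  ],
)

```text
t: 48.0
tcp_pos: [627.8, 254.6, 85.4]
tool_rot: [-1.568, -0.003, 0.005]
ft_force: [0.5, -0.1, -1.9]
gripper_width: 13.5
```

Emit:
play_rows(
  plan=[
    [0,0.05,0,0,0,0,1],
    [0,0,0,0,0,0,1],
    [0,0,0,0,0,0,1],
  ],
)

```text
t: 48.25
tcp_pos: [627.9, 254.6, 84.4]
tool_rot: [-1.568, -0.003, 0.005]
ft_force: [0.4, 0.3, -1.9]
gripper_width: 13.6
```

Emit:
play_rows(
  plan=[
    [0,0.08,0,0,0,0,1],
    [0,0,0,0,0,0,1],
    [0,0,0,0,0,0,1],
  ],
)

```text
t: 48.5
tcp_pos: [627.9, 254.5, 82.8]
tool_rot: [-1.568, -0.003, 0.005]
ft_force: [-0.4, 0.5, -1.7]
gripper_width: 13.7
```

Emit:
play_rows(
  plan=[
    [0,0.08,0,0,0,0,1],
    [0,0,0,0,0,0,1],
    [0,0,0,0,0,0,1],
  ],
)

```text
t: 48.75
tcp_pos: [628.0, 254.6, 81.3]
tool_rot: [-1.568, -0.004, 0.005]
ft_force: [0.0, -0.6, -1.0]
gripper_width: 13.1
```

Emit:
play_rows(
  plan=[
    [0,0.05,0,0,0,0,1],
    [0,0,0,0,0,0,1],
    [0,0,0,0,0,0,1],
  ],
)

```text
t: 49.0
tcp_pos: [628.0, 254.6, 80.3]
tool_rot: [-1.568, -0.004, 0.005]
ft_force: [-0.2, 0.5, -1.4]
gripper_width: 13.4
```

Emit:
play_rows(
  plan=[
    [0,0.05,0,0,0,0,1],
    [0,0,0,0,0,0,1],
    [0,0,0,0,0,0,1],
  ],
)

```text
t: 49.25
tcp_pos: [628.0, 254.6, 79.3]
tool_rot: [-1.568, -0.004, 0.005]
ft_force: [0.4, 0.8, 0.1]
gripper_width: 13.3
```

Emit:
play_rows(
  plan=[
    [0,0.05,0,0,0,0,1],
    [0,0,0,0,0,0,1],
    [0,0,0,0,0,0,1],
  ],
)

```text
t: 49.5
tcp_pos: [628.0, 254.6, 78.3]
tool_rot: [-1.568, -0.003, 0.005]
ft_force: [0.2, 0.1, -0.7]
gripper_width: 13.4
```

Emit:
play_rows(
  plan=[
    [0,0.05,0,0,0,0,1],
    [0,0,0,0,0,0,1],
    [0,0,0,0,0,0,1],
  ],
)

```text
t: 49.75
tcp_pos: [627.9, 254.6, 77.2]
tool_rot: [-1.568, -0.003, 0.005]
ft_force: [0.9, -0.2, -1.2]
gripper_width: 13.4
```

Emit:
play_rows(
  plan=[
    [0,0.05,0,0,0,0,1],
    [0,0.05,0,0,0,0,1],
    [0,0,0,0,0,0,1],
  ],
)

```text
t: 50.0
tcp_pos: [627.9, 254.6, 75.1]
tool_rot: [-1.568, -0.003, 0.005]
ft_force: [0.3, 1.0, -1.0]
gripper_width: 13.6
```

```bash
python3 - <<'E'
from h import *
m=np.mean([eyes.read_camera('scene')['image'].astype(float) for _ in range(4)],0)
a=m[290:400,380:490]
cv2.imwrite('pics/c8.png',np.clip(cv2.resize(a,None,fx=6,fy=6,interpolation=cv2.INTER_CUBIC)*1.1,0,255).astype(np.uint8))
E
python3 go.py 628 254.5 66
```

```text
cur [627.8 254.6  75.1] [-1.568 -0.003  0.005] q [-0.56  0.68  0.18  1.64 -0.15  0.83  1.26] F [ 0.6 -0.5 -1.7] w 13.5
shift units now [ 0.01  0.45 -0.01]
```

View pics/c8.png

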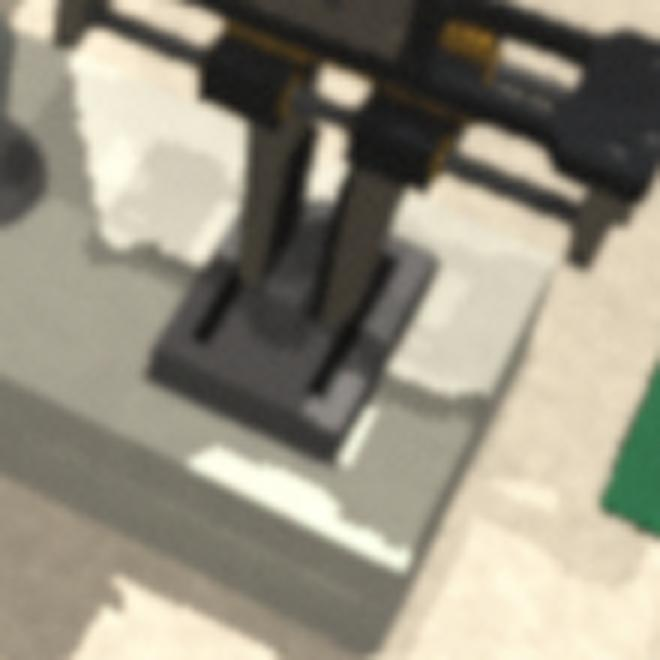

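Emit:
play_rows(
  plan=[
    [0,0.07,0,0,0,0,1],
    [0,0.07,0,0,0,0,1],
    [0,0,0,0,0,0,1],
    [0,0,0,0,0,0,1],
  ],
)

```text
t: 50.53
tcp_pos: [627.8, 254.6, 72.2]
tool_rot: [-1.568, -0.003, 0.005]
ft_force: [0.8, 0.5, -1.9]
gripper_width: 13.8
```

Emit:
play_rows(
  plan=[
    [0,0.07,0,0,0,0,1],
    [0,0.07,0,0,0,0,1],
    [0,0,0,0,0,0,1],
    [0,0,0,0,0,0,1],
  ],
)

```text
t: 50.87
tcp_pos: [627.8, 254.6, 69.4]
tool_rot: [-1.568, -0.003, 0.005]
ft_force: [0.9, 0.8, -3.0]
gripper_width: 13.4
```

Emit:
play_rows(
  plan=[
    [0,0.07,0,0,0,0,1],
    [0,0.07,0,0,0,0,1],
    [0,0,0,0,0,0,1],
    [0,0,0,0,0,0,1],
  ],
)

```text
t: 51.2
tcp_pos: [627.8, 254.5, 66.6]
tool_rot: [-1.568, -0.003, 0.005]
ft_force: [1.1, -0.1, -2.7]
gripper_width: 13.4
```

Emit:
play_rows(
  plan=[
    [0,0.05,0,0,0,0,1],
    [0,0,0,0,0,0,1],
    [0,0,0,0,0,0,1],
  ],
)

```text
t: 51.45
tcp_pos: [628.0, 254.6, 66.0]
tool_rot: [-1.568, -0.003, 0.005]
ft_force: [0.5, 0.2, -1.5]
gripper_width: 13.7
```

Emit:
play_rows(
  plan=[
    [0,0.05,0,0,0,0,1],
    [0,0,0,0,0,0,1],
    [0,0,0,0,0,0,1],
  ],
)

```text
t: 51.7
tcp_pos: [628.0, 254.6, 65.9]
tool_rot: [-1.568, -0.003, 0.005]
ft_force: [-1.9, -0.6, 5.4]
gripper_width: 13.4
```

```bash
python3 - <<'E'
from h import *
m=np.mean([eyes.read_camera('scene')['image'].astype(float) for _ in range(4)],0)
a=m[290:400,380:490]
cv2.imwrite('pics/c8.png',np.clip(cv2.resize(a,None,fx=6,fy=6,interpolation=cv2.INTER_CUBIC)*1.1,0,255).astype(np.uint8))
E
python3 go.py 628 254.5 66
```

```text
cur [628.  254.7  65.9] [-1.568 -0.003  0.005] q [-0.56  0.69  0.18  1.65 -0.16  0.81  1.26] F [-2.5 -1.8  5.1] w 13.5
shift units now [-0.   -0.01 -0.01]
```

View pics/c8.png

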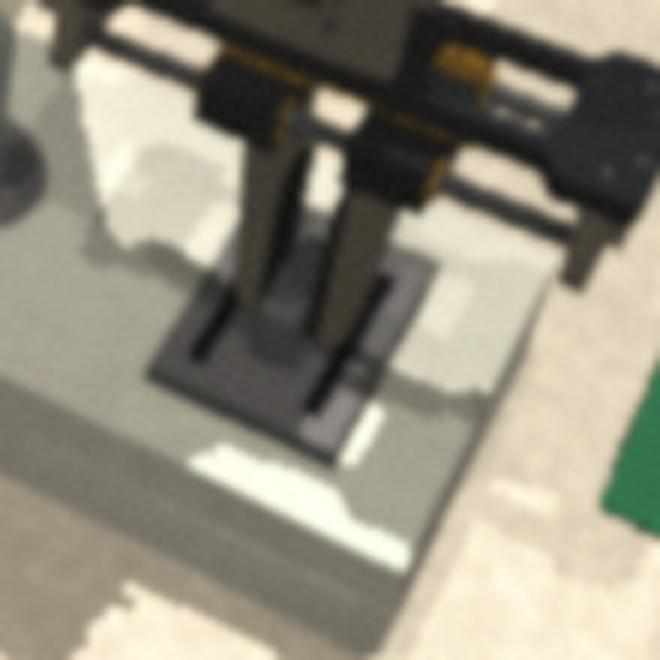

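Emit:
play_rows(
  plan=[
    [0,0.05,0,0,0,0,1],
    [0,0.05,0,0,0,0,1],
    [0,0,0,0,0,0,1],
  ],
)

```text
t: 52.15
tcp_pos: [628.1, 254.7, 65.8]
tool_rot: [-1.568, -0.003, 0.005]
ft_force: [-6.7, -3.6, 16.1]
gripper_width: 13.5
```

Emit:
play_rows(
  plan=[
    [0,0.05,0,0,0,0,1],
    [0,0,0,0,0,0,1],
    [0,0,0,0,0,0,1],
  ],
)

```text
t: 52.4
tcp_pos: [628.1, 254.7, 65.8]
tool_rot: [-1.567, -0.003, 0.005]
ft_force: [-9.1, -3.5, 23.2]
gripper_width: 13.8
```

Emit:
play_rows(
  plan=[
    [0,-0.1,0,0,0,0,1],
    [0,-0.08,0,0,0,0,1],
    [0,0,0,0,0,0,1],
  ],
)

```text
t: 52.65
tcp_pos: [628.1, 254.7, 65.9]
tool_rot: [-1.568, -0.004, 0.005]
ft_force: [-0.8, 0.4, 4.8]
gripper_width: 13.8
```

Emit:
play_rows(
  plan=[
    [0,0,0,0,0,0,0.6],
    [0,0,0,0,0,0,0.2],
    [0,0,0,0,0,0,0],
    [0,0,0,0,0,0,0],
    [0,0,0,0,0,0,0],
    [0,-0.3,0,0,0,0,0],
    [0,-1,0,0,0,0,0],
    [0,-1,0,0,0,0,0],
    [0,-1,0,0,0,0,0],
    [0,-1,0,0,0,0,0],
    [0,-1,0,0,0,0,0],
    [0,-1,0,0,0,0,0],
  ],
)

```text
t: 53.65
tcp_pos: [627.5, 254.2, 193.0]
tool_rot: [-1.568, -0.004, 0.005]
ft_force: [0.3, 0.9, 1.0]
gripper_width: 45.9
```

Emit:
play_rows(
  plan=[
    [0,-1,-1,0,0,0,0],
    [0,0,-1,0,0,0,0],
    [0,0,-1,0,0,0,0],
    [0,0,-1,0,0,0,0],
    [0,0,-1,0,0,0,0],
    [0,0,-1,0,0,0,0],
    [0,0,-1,0,0,0,0],
    [0,0,-1,0,0,0,0],
  ],
)

```text
t: 54.32
tcp_pos: [628.2, 93.3, 211.6]
tool_rot: [-1.568, -0.004, 0.005]
ft_force: [-0.1, -0.1, -0.1]
gripper_width: 45.7
```

```bash
python3 - <<'E'
from h import *
m=np.mean([eyes.read_camera('scene')['image'].astype(float) for _ in range(4)],0)
t=np.mean([eyes.read_camera('top')['image'].astype(float) for _ in range(4)],0)
np.save('pics/mt2.npy',t);np.save('pics/ms2.npy',m)
a=np.hstack([m[290:400,380:490],t[155:265,160:270]])
cv2.imwrite('pics/c8.png',np.clip(cv2.resize(a,None,fx=3.6,fy=3.6,interpolation=cv2.INTER_CUBIC)*1.2,0,255).astype(np.uint8))
cv2.imwrite('pics/c9.png',m.astype(np.uint8))
E
python3 go.py 627 -220 150 -1.5708 0 -1.566
```

```text
cur [628.1  96.  211. ] [-1.567 -0.003  0.007] q [-0.38  0.46  0.24  1.67 -0.13  1.02  1.48] F [-0.2 -0.6 -0.2] w 46.0
shift units now [ -0.18   3.   -15.81]
turn units [-0.003  1.001 -0.   ] shift after turn [15.8   3.05 -0.13]
```

View pics/c8.png

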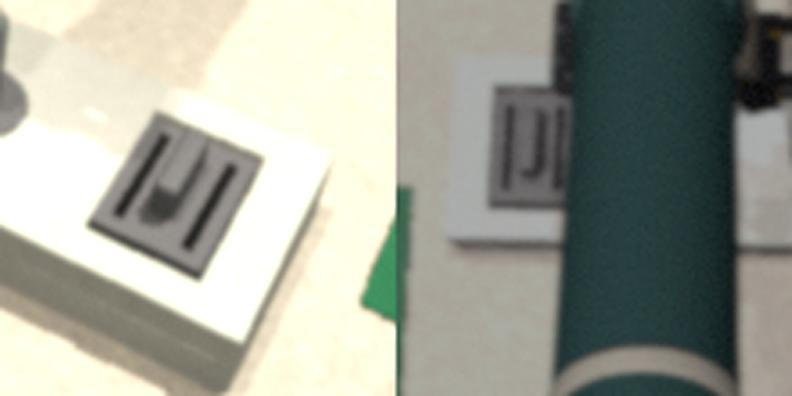

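View pics/c9.png

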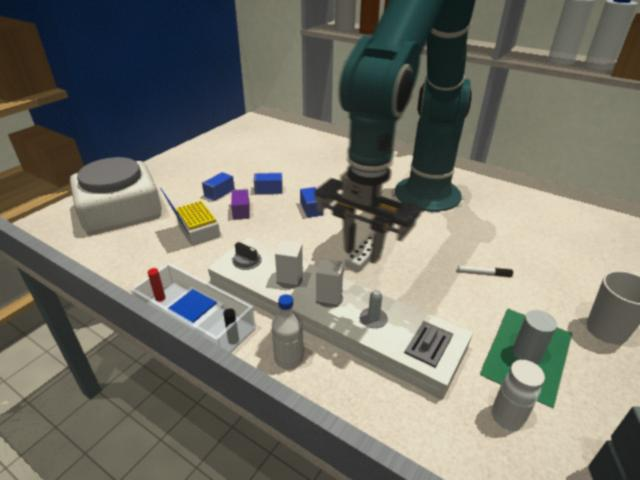

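Emit:
play_rows(
  plan=[
    [0,0,-1,0,0,0,0],
    [0,0,-1,0,0,0,0],
    [0,0,-1,0,0,0,0],
    [0,0,-1,0,0,0,0],
    [0,0,-1,0,0,0,0],
    [0,0,-1,0,0,0,0],
    [0,0,-1,0,0,0,0],
    [0,0,-1,0,0,0,0],
    [0,0,-1,0,0,0,0],
    [0,0,-1,0,0,0,0],
    [0,0,-1,0,0,0,0],
    [0,0,-1,0,0,0,0],
  ],
)

```text
t: 55.72
tcp_pos: [629.8, -145.5, 210.3]
tool_rot: [-1.568, -0.003, 0.007]
ft_force: [0.1, -0.3, 0.4]
gripper_width: 45.8
```

Emit:
play_rows(
  plan=[
    [0,0,-1,0,0,0,0],
    [0,0,-1,0,0,0,0],
    [0,0,-1,0,0,0,0],
    [0,0,-0.8,0,0.077,0,0],
    [0,0,0,0,0.077,0,0],
    [0,0,0,0,0.077,0,0],
    [0,0,0,0,0.077,0,0],
    [0,0,0,0,0.077,0,0],
    [0,0,0,0,0.077,0,0],
    [0,0,0,0,0.077,0,0],
    [0,0,0,0,0.077,0,0],
    [0,0,0,0,0.077,0,0],
  ],
)

```text
t: 56.72
tcp_pos: [630.4, -220.4, 210.1]
tool_rot: [-1.566, 0.001, -1.088]
ft_force: [0.2, 0.4, -0.5]
gripper_width: 45.8
```

Emit:
play_rows(
  plan=[
    [0,0,0,0,0.077,0,0],
    [0,0,0,0,0.077,0,0],
    [0,0,0,0,0.077,0,0],
    [0,0,0,0,0.077,0,0],
    [0,0,0,0,0,0,0],
    [0,0,0,0,0,0,0],
  ],
)

```text
t: 57.22
tcp_pos: [630.3, -220.6, 209.9]
tool_rot: [-1.568, 0.003, -1.562]
ft_force: [0.5, -0.7, 0.6]
gripper_width: 46.1
```

```bash
python3 go.py 627.5 -220 80 -1.5708 0 -1.566; python3 - <<'E'
from h import *
s=snap('scene','scene18')['image']; t=snap('top','top18')['image']
a=np.hstack([s[180:320,190:330],t[130:270,290:430]])
cv2.imwrite('pics/c8.png',cv2.convertScaleAbs(cv2.resize(a,None,fx=2.8,fy=2.8),alpha=1.3))
E
```

```text
cur [ 630.3 -220.6  209.9] [-1.568  0.003 -1.562] q [-0.17  0.58  0.67  1.61 -0.4   1.1   0.61] F [ 0.5 -0.7  0.6] w 46.1
shift units now [-0.01  6.5  -0.16]
turn units [-0.002  0.002 -0.002] shift after turn [-0.03  6.5  -0.14]
```

View pics/c8.png

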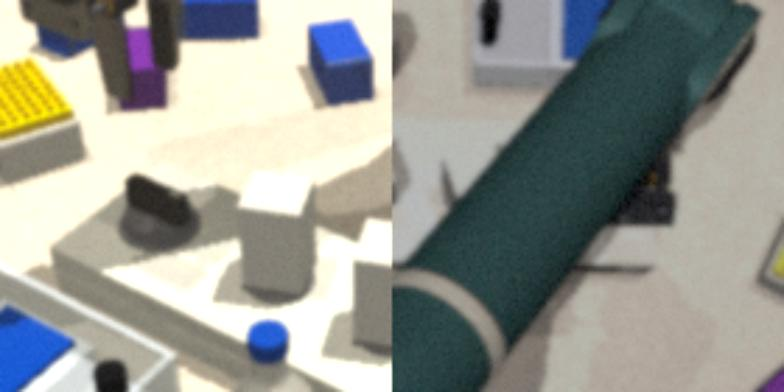

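Emit:
play_rows(
  plan=[
    [-0.02,0.8,-0.14,-0.002,0.002,-0.002,0],
    [0,0.8,0,0,0,0,0],
    [0,0.8,0,0,0,0,0],
    [0,0.8,0,0,0,0,0],
    [0,0.8,0,0,0,0,0],
    [0,0.8,0,0,0,0,0],
    [0,0.8,0,0,0,0,0],
    [0,0.7,0,0,0,0,0],
    [0,0.2,0,0,0,0,0],
    [0,0,0,0,0,0,0],
    [0,0,0,0,0,0,0],
  ],
)

```text
t: 58.23
tcp_pos: [627.4, -221.6, 80.6]
tool_rot: [-1.57, -0.001, -1.57]
ft_force: [0.0, 0.0, 0.7]
gripper_width: 46.0
```

```bash
python3 go.py 627.5 -220 80 -1.5708 0 -1.566; python3 - <<'E'
from h import *
s=snap('scene','scene19')['image']
a=s[200:300,190:310]
cv2.imwrite('pics/c8.png',cv2.convertScaleAbs(cv2.resize(a,None,fx=5,fy=5),alpha=1.5))
E
```

```text
cur [ 627.4 -221.6   80.6] [-1.57e+00 -1.00e-03 -1.57e+00] q [-0.12  0.72  0.59  1.69 -0.5   0.88  0.68] F [0.  0.  0.7] w 46.0
shift units now [-0.08  0.03  0.01]
turn units [-0.    -0.003  0.   ] shift after turn [-0.08  0.03  0.01]
```

View pics/c8.png

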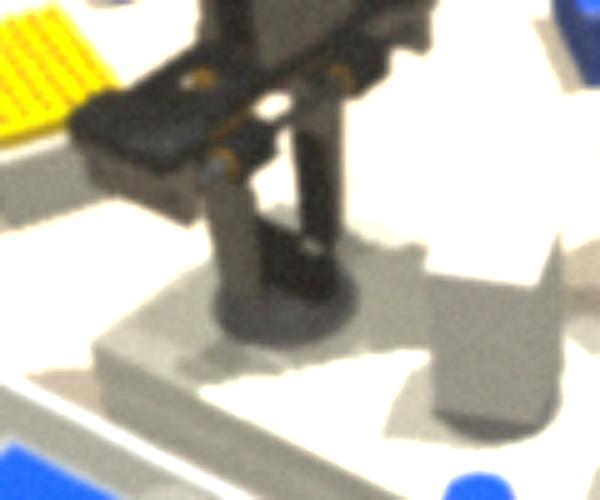

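Emit:
play_rows(
  plan=[
    [-0.08,0,0,0,0,0,0.4],
    [0,0,0,0,0,0,0.9],
    [0,0,0,0,0,0,0.9],
    [0,0,0,0,0,0,0.9],
    [0,0,0,0,0,0,0.9],
    [0,0,0,0,0,0,0.9],
    [0,0,0,0,0,0,0.9],
    [0,0,0,0,0,0,0.9],
    [0,0,0,0,0,0,0.9],
    [0,0,0,0,0,0,0.9],
  ],
  grip_force=25,
)

```text
t: 59.12
tcp_pos: [632.2, -219.6, 81.0]
tool_rot: [-1.561, -0.003, -1.569]
ft_force: [11.9, -1.8, -8.5]
gripper_width: 15.8
```

```bash
python3 go.py 627.5 -220 80; python3 -c "
from h import *
print(sensors.state()['moment'])"
```

```text
cur [ 632.2 -219.6   81. ] [-1.561 -0.003 -1.569] q [-0.12  0.72  0.59  1.69 -0.5   0.88  0.68] F [11.9 -1.8 -8.5] w 15.8
shift units now [ 0.02  0.05 -0.23]
[-0.4047806  -2.62830205  0.01566627]
```

Emit:
play_rows(
  plan=[
    [0,0,0.1,0,0,0,0.9],
    [0,0,0.1,0,0,0,0.9],
    [0,0,0,0,0,0,0.9],
    [0,0,0,0,0,0,0.9],
  ],
)

```text
t: 59.45
tcp_pos: [632.4, -219.7, 81.0]
tool_rot: [-1.568, -0.001, -1.57]
ft_force: [4.4, 0.5, 2.2]
gripper_width: 16.0
```

```bash
python3 go.py 627.5 -220 80; python3 -c "
from h import *
print(sensors.state()['moment'])
s=snap('scene','scene20')['image']
a=s[200:300,190:310]
cv2.imwrite('pics/c8.png',cv2.convertScaleAbs(cv2.resize(a,None,fx=5,fy=5),alpha=1.5))"
```

```text
cur [ 632.4 -219.7   81. ] [-1.568e+00 -1.000e-03 -1.570e+00] q [-0.12  0.72  0.59  1.68 -0.5   0.89  0.67] F [4.4 0.5 2.2] w 16.0
shift units now [ 0.02  0.05 -0.24]
[-0.00699057 -0.77262877  0.01275505]
```

View pics/c8.png

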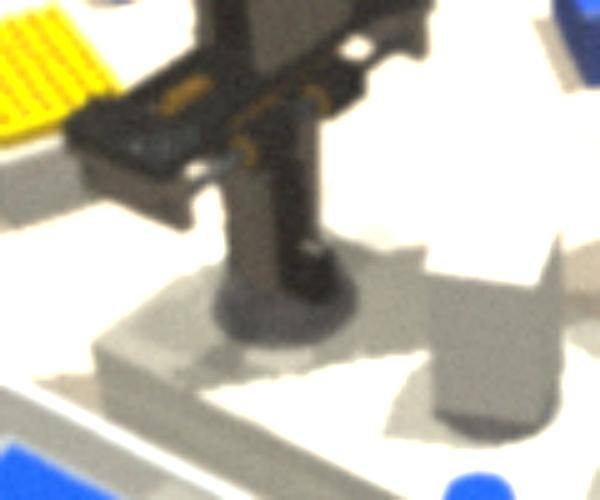

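Emit:
play_rows(
  plan=[
    [0,0,0.1,0,0,0,0.9],
    [0,0,0,0,0.06,0,0.9],
    [0,0,0,0,0.06,0,0.9],
    [0,0,0,0,0.06,0,0.9],
    [0,0,0,0,0.06,0,0.9],
    [0,0,0,0,0.06,0,0.9],
    [0,0,0,0,0.06,0,0.9],
    [0,0,0,0,0,0,0.9],
  ],
)

```text
t: 60.17
tcp_pos: [632.5, -219.7, 80.9]
tool_rot: [-1.572, -0.0, -2.14]
ft_force: [-1.8, 1.2, 7.6]
gripper_width: 16.2
```

```bash
python3 go.py; python3 -c "
from h import *
print(sensors.state()['moment'])"
```

```text
cur [ 632.5 -219.7   80.9] [-1.572 -0.    -2.14 ] q [-0.21  0.77  0.73  1.68 -0.62  0.93  0.19] F [-1.8  1.2  7.6] w 16.2
[0.29111896 0.38625901 0.07401161]
```

Turning smoothly (0.57 rad so far). Continuing to the stop.

Emit:
play_rows(
  plan=[
    [0,0,0,0,0.06,0,0.9],
    [0,0,0,0,0.06,0,0.9],
    [0,0,0,0,0.06,0,0.9],
    [0,0,0,0,0.06,0,0.9],
    [0,0,0,0,0.06,0,0.9],
    [0,0,0,0,0.04,0,0.9],
    [0,0,0,0,0,0,0.9],
    [0,0,0,0,0,0,0.9],
  ],
)

```text
t: 60.83
tcp_pos: [632.4, -219.6, 80.9]
tool_rot: [-1.572, -0.001, -2.67]
ft_force: [-1.4, 0.8, 8.0]
gripper_width: 16.1
```

```bash
python3 go.py; python3 -c "
from h import *
print(sensors.state()['moment'])"
```

```text
cur [ 632.4 -219.6   80.9] [-1.572e+00 -1.000e-03 -2.670e+00] q [-0.28  0.82  0.85  1.69 -0.72  0.98 -0.26] F [-1.4  0.8  8. ] w 16.1
[0.36417162 0.43775171 0.08946217]
```

Emit:
play_rows(
  plan=[
    [0,0,0,0,0.03,0,0.9],
    [0,0,0,0,0.03,0,0.9],
    [0,0,0,0,0.02,0,0.9],
    [0,0,0,0,0,0,0.9],
    [0,0,0,0,0,0,0.9],
  ],
)

```text
t: 61.25
tcp_pos: [632.4, -219.6, 81.0]
tool_rot: [-1.572, -0.001, -2.795]
ft_force: [-1.7, 1.4, 7.5]
gripper_width: 15.7
```

```bash
python3 go.py; python3 -c "
from h import *
print(sensors.state()['moment'])"
```

```text
cur [ 632.4 -219.6   81. ] [-1.572e+00 -1.000e-03 -2.795e+00] q [-0.29  0.83  0.88  1.69 -0.75  0.99 -0.36] F [-1.7  1.4  7.5] w 15.7
[0.31412258 0.420474   0.39982737]
```

Emit:
play_rows(
  plan=[
    [0,0,0,0,0.03,0,0.9],
    [0,0,0,0,0,0,0.9],
    [0,0,0,0,0,0,0.9],
  ],
)

```text
t: 61.5
tcp_pos: [632.4, -219.6, 80.9]
tool_rot: [-1.572, -0.001, -2.841]
ft_force: [-0.8, 1.7, 6.9]
gripper_width: 16.1
```

```bash
python3 go.py; python3 -c "
from h import *
print(sensors.state()['moment'])
s=snap('scene','scene21')['image']
a=s[200:300,190:310]
cv2.imwrite('pics/c8.png',cv2.convertScaleAbs(cv2.resize(a,None,fx=5,fy=5),alpha=1.5))"
```

```text
cur [ 632.4 -219.6   80.9] [-1.572e+00 -1.000e-03 -2.841e+00] q [-0.3   0.84  0.89  1.69 -0.76  1.   -0.4 ] F [-0.8  1.7  6.9] w 16.1
[0.32921438 0.37465551 0.63687564]
```

View pics/c8.png

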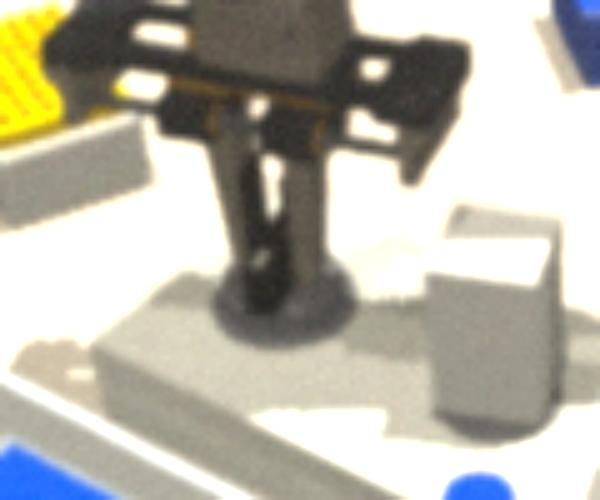

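Emit:
play_rows(
  plan=[
    [0,0,0,0,0,0,-1],
    [0,0,0,0,0,0,-1],
    [0,0,0,0,0,0,-1],
    [0,0,0,0,0,0,-1],
    [0,0,0,0,0,0,-1],
    [0,0,0,0,0,0,-1],
    [0,0,0,0,0,0,-1],
    [0,0,0,0,0,0,-1],
    [0,0,0,0,0,0,-1],
    [0,0,0,0,0,0,-1],
  ],
)

```text
t: 62.38
tcp_pos: [633.3, -219.7, 80.3]
tool_rot: [-1.57, 0.0, -2.843]
ft_force: [-0.8, 0.2, -0.8]
gripper_width: 80.8
```

Emit:
play_rows(
  plan=[
    [0,-0.5,0,0,0,0,-1],
    [0,-1,0,0,0,0,-1],
    [0,-1,0,0,0,0,-1],
    [0,-1,0,0,0,0,-1],
    [0,-1,0,0,0,0,-1],
    [0,-1,0,0,0,0,-1],
    [0,-1,0,0,0,0,-1],
    [0,-1,0,0,0,0,-1],
    [0,-1,0,0,0,0,-1],
  ],
)

```text
t: 63.13
tcp_pos: [633.0, -219.8, 252.1]
tool_rot: [-1.57, 0.001, -2.843]
ft_force: [-0.6, 0.3, 0.7]
gripper_width: 91.7
```

Emit:
play_rows(
  plan=[
    [1,0,0,0,0,0,-1],
    [1,0,0,0,0,0,-1],
    [1,0,0,0,0,0,-1],
    [1,0,0,0,0,0,-1],
    [1,0,0,0,0,0,-1],
    [1,0,0,0,0,0,-1],
    [0,0,0,0,0,0,-1],
  ],
)

```text
t: 63.72
tcp_pos: [514.6, -257.2, 251.3]
tool_rot: [-1.571, 0.001, -2.849]
ft_force: [-0.1, -1.5, -0.7]
gripper_width: 91.5
```

```bash
python3 go.py; python3 - <<'E'
from h import *
s=snap('scene','scene22')['image'];t=snap('top','top22')['image']
cv2.imwrite('pics/c8.png',cv2.convertScaleAbs(cv2.resize(s[210:400,200:480],None,fx=2.8,fy=2.8),alpha=1.4))
cv2.imwrite('pics/c9.png',cv2.convertScaleAbs(t,alpha=1.3))
E
```

```text
cur [ 514.6 -257.2  251.3] [-1.571e+00  1.000e-03 -2.849e+00] q [-0.42  0.5   1.13  1.81 -0.5   1.15 -0.41] F [-0.1 -1.5 -0.7] w 91.5
```

View pics/c8.png

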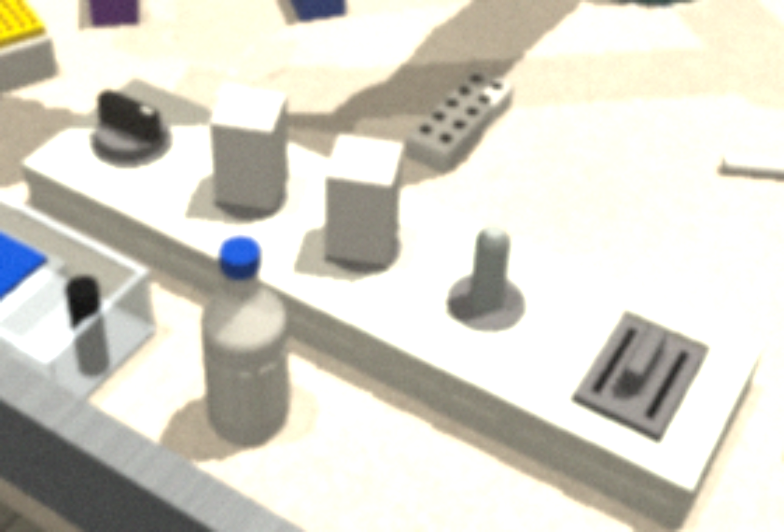

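View pics/c9.png

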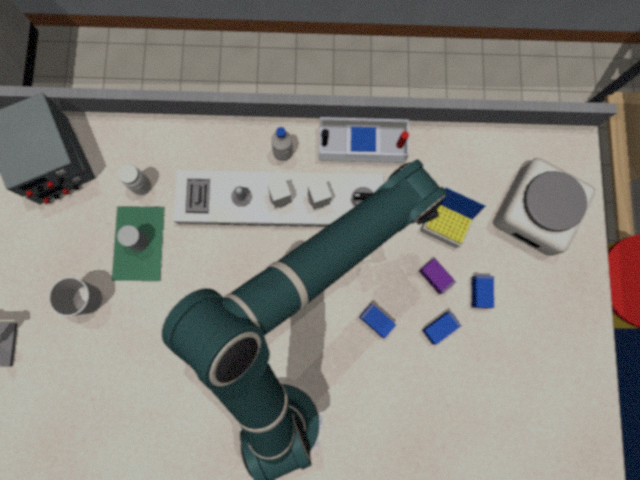

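```bash
python3 -c "
from h import *
print(manip.job_done())"
```

```text
the job is handed in; nothing more can be done
None
```

The job is done and handed in at about 64 s of the 210 s allowed. I have no verdict, because the hand-in reports none.

- **Beaker:** there was only one, on peg1. It now stands mouth down near the centre of the green mat.
- **Jars:** there were only two white ones. They are upside down over peg2 and peg1. Each was lowered until its rim met the deck, with a contact force of about 4 to 10 N. The last pictures show both upright.
- **Cover:** it went into the bay and met the floor at the expected height, within about 0.1 mm. I then pressed it to about 23 N. The pictures show it level and flush with the deck.
- **Knob:** I turned it clockwise about 1.27 rad at the tool, and the torque rose from 0.09 to 0.64 N m at the stop. I then opened the fingers, and the last picture shows the bar back at rest.

Two readings disagreed with what I expected:
- I felt no clear catch force on the cover on the way down, only the firm stop at the floor. The catches may have passed between readings.
- The knob's axis was about 5 mm farther from the robot than the cameras showed. I re-centred the gripper on it before turning.

The last pictures show the other bench items in their starting places.

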